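# Put the die bonder's changeover inserts into their nests

### The job

Put away the die bonder's four loose metal inserts (wide round chuck, small round chuck, square heater block, long clamp bar): set each one in the black nest whose recess has its outline and size, lying flat on the recess floor, post up. Keep the inserts upright all the way, and leave the amber jar and the little black box with the white window where they are.

Things in the scene. Friction and masses are not known exactly. Their poses are not given: they have to be found in the camera images.
- wide_chuck: (sizes in mm) Wide round chuck: bright steel disc 66 across and 10 thick with dark circular grooves, and a round grip post 20 across in the middle of its top, from 10 up to 45 above the underside. Origin: centre of its underside; z up. Stands upright on the table at the start, post on top.
- small_chuck: (sizes in mm) Small round chuck: bright steel disc 36 across and 10 thick, with a round grip post 18 across in the middle of its top, from 10 up to 45 above the underside. Origin: centre of its underside; z up. Stands upright on the table at the start, post on top.
- heater_block: (sizes in mm) Square heater block: aluminium, 48 x 48 and 12 thick, a dark screw at each corner, with a square grip post 18 x 18 (sides parallel to the block's x and y) in the middle of its top, from 12 up to 45 above the underside. x and y parallel to its sides. Origin: centre of its underside; z up. Stands upright on the table at the start, post on top.
- clamp_bar: (sizes in mm) Clamp bar: aluminium, 90 long (x) by 28 wide (y) and 10 thick, a dark window at either end, with a grip tab 30 long (x) by 14 thick (y) in the middle of its top, from 10 up to 45 above the underside; pinch the tab across its 14 (along y). Origin: centre of its underside; z up. Stands upright on the table at the start, post on top.
- nest_wide: (sizes in mm) Black plastic nest fixed to the table, 90 across outside and 12 tall, with a grey-floored round (80 across) recess 8 deep (flat floor 4 above the table, rim 5 thick), 7 clear all round the wide chuck it is for. Origin: centre of its underside, on the table; z up.
- nest_small: (sizes in mm) Black plastic nest fixed to the table, 60 across outside and 12 tall, with a grey-floored round (50 across) recess 8 deep (flat floor 4 above the table, rim 5 thick), 7 clear all round the small chuck it is for. Origin: centre of its underside, on the table; z up.
- nest_square: (sizes in mm) Black plastic nest fixed to the table, 72 x 72 outside and 12 tall, with a grey-floored square (62 x 62) recess 8 deep (flat floor 4 above the table, rim 5 thick), 7 clear all round the heater block it is for. Origin: centre of its underside, on the table; z up; x and y parallel to its sides.
- nest_long: (sizes in mm) Black plastic nest fixed to the table, 114 (x) by 52 (y) outside and 12 tall, with a grey-floored oblong (104 along x by 42 along y) recess 8 deep (flat floor 4 above the table, rim 5 thick), 7 clear all round the clamp bar it is for. Origin: centre of its underside, on the table; z up; x along its length.
- lens_jar: (sizes in mm) Bystander: closed amber glass jar with white cap, 32 across and 38 tall, standing among the things. Origin: centre of its underside.
- gel_box: (sizes in mm) Bystander: low square black box with a white window in its lid, 34 x 34 and 16 tall, lying among the things. Origin: centre of its underside.
Not all that is in view belongs to the job. What is shaped like the heater_block but pink or purple is not meant.

How it is judged:
By the outcome, as a careful person would: the job done as asked, in the order asked, and still so for the second after the job is handed in, with the robot touching nothing.
It also fails if it takes over 115 s, if anything falls off the work surface, if the arm or the gripper's body presses on something with over 40 N, if the wrist force passes 120 N, or if a joint passes its speed limit or range.

### The arm

A 6-joint arm with a two-finger parallel gripper is mounted at the origin on the work surface. World frame = base frame: x ahead of the robot, y to its left, z up, the work surface at z = 0. Lengths are in mm, angles in rad, forces in N, time in s.
With the tool pointing down it reaches from about 400 to 925 mm from the base axis. Payload 12.5 kg.
Tool frame: the origin (TCP) lies midway between the tips of the shut fingers; the grasp point (between the pads) lies 19 mm behind it; y points along the fingers, x is the direction in which the jaws open and shut, and the axes are right-handed (so a half turn about y gives the same grasp; the last joint's range is limited). The gripper opens to 95 mm and grips with 3 to 60 N. Pads are 20 mm wide; open, the fingers measure 119 mm over their backs; the gripper's body (75 mm by 180 mm) begins 59 mm behind the grasp point.
Start: joints at [-1.263, 0.491, 1.559, -0, 1.092, -0.106], TCP at [251.331, -572.258, 214.661] pointing down, gripper open.
Joint ranges: [-3.1, 3.1], [-0.84, 2.19], [0.05, 2.79], [-1.13, 4.28], [0.06, 2.93], [-2.69, 2.69]. Speed limits (rad/s): [2.22, 2.22, 2.79, 3.14, 3.14, 3.14].

### API

Orientations are given as [roll, pitch, yaw] about the fixed x, y, z axes, in that order (R = Rz(yaw) Ry(pitch) Rx(roll)).
In Python, from cell import env, vision, job gives the robot as it stands.
- The arm moves only by the shell command python3 -m crank 'ROWS' [OPENING]. ROWS is JSON, a list of rows, each a list of 6 numbers: the shift along the tool's x, y, z in mm, then the turn, a rotation vector about the tool's x, y, z in degrees. In form: [[x, y, z, rx, ry, rz], ...]. A call has 1 to 5 rows; each row is the pose to reach, as a shift and turn from the pose measured when the call began, along the tool's axes at that moment; what a row does not reach only later rows make up. A row lasts 1/10 s, in which the tool goes at most 50 mm and 8.59 degrees, less where a joint would pass 70% of its speed; a pose out of reach is approached as far as the arm can. A call with a gripper value outside its range is refused whole. OPENING is the opening, from 0 (shut) to 1 (fully open), set as the call begins (- or left out, the last holds). The fingers move at their own pace and stop on an object; the grip force is fixed at half the most. Time passes only in rows, so rows that repeat a pose let the fingers close. It gives the time, the measured TCP pose, the force and the opening at its end, in the units of the state.
- env.state(): the state, without advancing time (a new reading comes with each control period).
- vision.read_camera(name): name is "side" or "top"; returns (picture, depth): 400x640x3 uint8, blue, green, red; 400x640 float32, mm along the optical axis (not along the pixel's ray), 0 where there is no reading.
- vision.calibration(name): a dict with "vertical_fov" (degrees; the focal length in pixels is half the picture's height over the tangent of half this angle, whatever the lens; pixels are square), "cx", "cy" (the principal point, pixels), "pose" (4x4, takes a point from camera to world coordinates). Camera axes: x right, y down, z forward; pixel columns grow to the right and rows downward; lengths in mm; the calibration is good to about 2 mm. A picture is of the moment at which its call begins. calibration takes no time and is no camera call.
- job.job_done(): hands the job in, once; it reports no verdict.
The state is a dict: "t": time; "joints": joint angles; "qvel": joint speeds; "tau": joint torques, N m; "eef_pos": TCP position; "tcp_rot": TCP orientation; "ft_force": force on the tool from outside, world axes, zero at the start; "moment": the same for the moment, N m; "opening": opening from 0.0 (shut) to 1.0 (fully open).
Only numpy, scipy, OpenCV 4.12 (cv2) and the standard library are available. Lean on these libraries where they do the work, as an engineer would, in place of code of your own. Each camera call takes 0.05 s, during which the arm holds its last target.

## Working session

There is one attempt and no reset: what is moved stays moved. The work goes in short steps, Python scripts to look and compute and a shell command to move; the robot and the scene stay as the last step left them, time stands still between calls to the robot, and variables do not carry over. Pictures are saved under pics/ and viewed, and the job is handed in when it is done.

```bash
ls; mkdir -p pics; python3 - <<'E'
from cell import env, vision, job
import cv2
print(env.state())
for n in("top","side"):
    p,d=vision.read_camera(n); cv2.imwrite(f"pics/{n}0.png",p)
    print(vision.calibration(n))
E
```

```text
pics
{'t': 0.0, 'joints': array([-1.26267374e+00,  4.91571649e-01,  1.55946821e+00,  5.33070325e-06,
        1.09168061e+00, -1.05573700e-01]), 'qvel': array([-3.38876229e-05,  1.79764634e-03,  1.36697686e-04, -1.98669681e-03,
        2.01031063e-04, -1.17608981e-05]), 'tau': array([-2.55335493e-03, -6.12650371e+01, -2.58179641e+01,  6.92003430e-02,
        4.81995405e-02, -8.18591002e-05]), 'eef_pos': array([ 251.20931393, -572.02203953,  214.04777437]), 'tcp_rot': array([-1.57067278e+00,  1.12103270e-03, -1.15710243e+00]), 'ft_force': array([0.80822413, 0.02803725, 0.33023622]), 'moment': array([-0.02404107, -0.01356237, -0.00660837]), 'opening': 1.000707958123873}
{'vertical_fov': 54.41549699740077, 'cx': 315.1090376078738, 'cy': 198.30210011127488, 'pose': array([[-8.37142265e-02, -9.75645564e-01,  2.02750244e-01,
         3.92982277e+02],
       [-9.96489662e-01,  8.20714541e-02, -1.65115022e-02,
        -1.20282223e+01],
       [-5.30633429e-04, -2.03420770e-01, -9.79091267e-01,
         1.00746316e+03],
       [ 0.00000000e+00,  0.00000000e+00,  0.00000000e+00,
         1.00000000e+00]])}
{'vertical_fov': 46.85198746969567, 'cx': 329.7937452682932, 'cy': 201.37207961009887, 'pose': array([[ 9.96401858e-01, -5.37064605e-02,  6.55664055e-02,
         5.03308475e+02],
       [-8.37121145e-02, -7.44584260e-01,  6.62258682e-01,
        -6.49401464e+02],
       [ 1.32521437e-02, -6.65364484e-01, -7.46401021e-01,
         7.55303227e+02],
       [ 0.00000000e+00,  0.00000000e+00,  0.00000000e+00,
         1.00000000e+00]])}
```

View pics/top0.png

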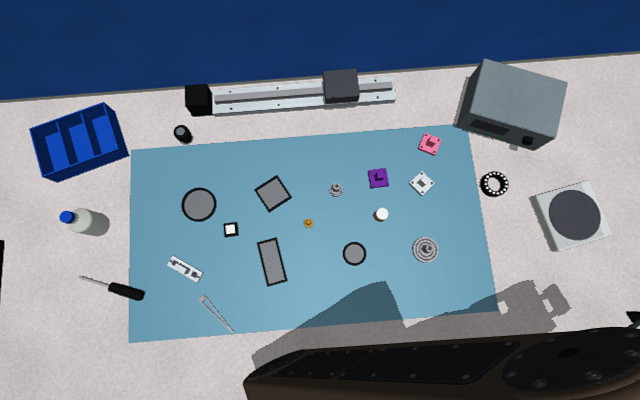

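View pics/side0.png

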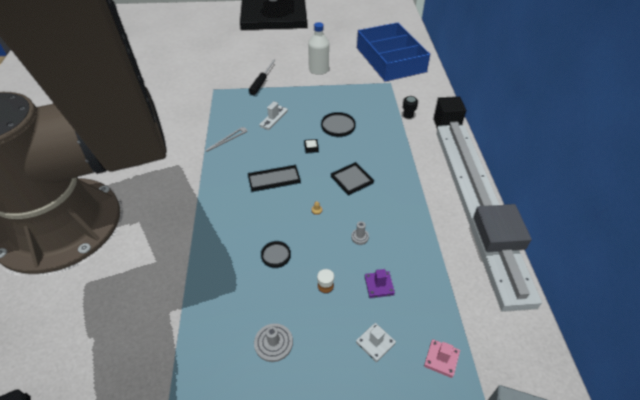

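The top view shows the wide chuck at (425,250), small chuck (336,188), heater block (422,183) and clamp bar (185,268). The nests are wide (199,205), small (354,254), square (273,194) and long (272,262). The gel box is at (231,229) and the jar at (382,214). The pink and purple blocks and the small amber piece at (308,223) are distractors.

```bash
cat > h.py <<'E'
from cell import env, vision, job
import cv2, numpy as np
def cloud(n, pd=None):
    p,d=pd or vision.read_camera(n); c=vision.calibration(n)
    f=200/np.tan(np.radians(c["vertical_fov"])/2)
    v,u=np.mgrid[:400,:640]
    X=np.stack([(u-c["cx"])/f*d,(v-c["cy"])/f*d,d,np.ones_like(d)],-1)@c["pose"].T
    return p,d,X[...,:3]
E
python3 - <<'E'
from h import *
T={"wide":(425,250),"small":(336,188),"heater":(422,183),"bar":(185,268),"nw":(199,205),"ns":(354,254),"nsq":(273,194),"nl":(272,262),"gel":(231,229),"jar":(382,214),"amber":(308,223)}
for n in ("top","side"):
    p,d,X=cloud(n); np.savez(f"{n}0.npz",p=p,X=X,d=d)
    z=X[...,2]; ok=(d>0)
    print(n)
    for v in range(140,340,40): print([tuple(np.round(X[v,u]).astype(int)) for u in range(140,480,60)])
    if n=="top":
        m=((z>2.5)&ok).astype(np.uint8)
        k,l,s,c=cv2.connectedComponentsWithStats(m)
        for t,(u,v) in T.items():
            ys,xs=np.nonzero(l[v-8:v+9,u-8:u+9])
            i=np.bincount(l[v-8:v+9,u-8:u+9].ravel(),minlength=k); i[0]=0; i=i.argmax()
            P=X[l==i]; print(t,s[i],P.min(0).round(),P.max(0).round())
E
```

```text
top
[(np.int64(804), np.int64(434), np.int64(-1)), (np.int64(791), np.int64(271), np.int64(-2)), (np.int64(777), np.int64(108), np.int64(-2)), (np.int64(763), np.int64(-56), np.int64(-2)), (np.int64(749), np.int64(-219), np.int64(0)), (np.int64(731), np.int64(-377), np.int64(13))]
[(np.int64(691), np.int64(434), np.int64(-1)), (np.int64(677), np.int64(273), np.int64(1)), (np.int64(664), np.int64(113), np.int64(1)), (np.int64(650), np.int64(-46), np.int64(1)), (np.int64(632), np.int64(-202), np.int64(20)), (np.int64(624), np.int64(-366), np.int64(-1))]
[(np.int64(582), np.int64(431), np.int64(3)), (np.int64(567), np.int64(272), np.int64(13)), (np.int64(555), np.int64(119), np.int64(3)), (np.int64(543), np.int64(-37), np.int64(-1)), (np.int64(527), np.int64(-190), np.int64(16)), (np.int64(517), np.int64(-349), np.int64(0))]
[(np.int64(478), np.int64(431), np.int64(1)), (np.int64(465), np.int64(277), np.int64(5)), (np.int64(453), np.int64(125), np.int64(1)), (np.int64(440), np.int64(-28), np.int64(4)), (np.int64(427), np.int64(-181), np.int64(2)), (np.int64(414), np.int64(-334), np.int6
[... 1640 characters left out ...]
.int64(2)), (np.int64(544), np.int64(-33), np.int64(3)), (np.int64(671), np.int64(-42), np.int64(2)), (np.int64(798), np.int64(-50), np.int64(1))]
[(np.int64(187), np.int64(-107), np.int64(1)), (np.int64(303), np.int64(-115), np.int64(1)), (np.int64(420), np.int64(-123), np.int64(0)), (np.int64(537), np.int64(-133), np.int64(1)), (np.int64(655), np.int64(-141), np.int64(1)), (np.int64(773), np.int64(-151), np.int64(2))]
[(np.int64(203), np.int64(-195), np.int64(0)), (np.int64(312), np.int64(-204), np.int64(1)), (np.int64(421), np.int64(-212), np.int64(1)), (np.int64(531), np.int64(-221), np.int64(2)), (np.int64(641), np.int64(-229), np.int64(1)), (np.int64(751), np.int64(-239), np.int64(3))]
```

```bash
python3 - <<'E'
import cv2,numpy as np
p=np.load("top0.npz")["p"]
a=cv2.resize(p[165:295,160:300],None,fx=5,fy=4.6,interpolation=cv2.INTER_CUBIC)
cv2.imwrite("pics/c1.png",cv2.resize(p[165:295,160:300],None,fx=4.5,fy=4.5,interpolation=cv2.INTER_CUBIC))
cv2.imwrite("pics/c2.png",cv2.resize(p[160:280,300:445],None,fx=4.5,fy=4.5,interpolation=cv2.INTER_CUBIC))
E
```

```text
(no output)
```

View pics/c1.png

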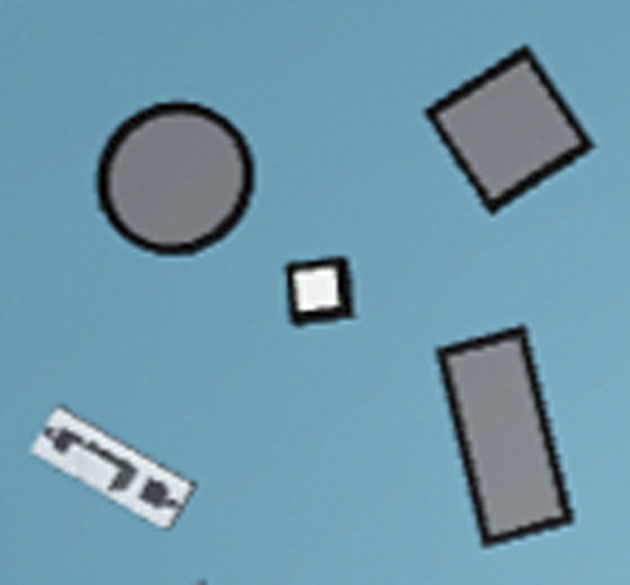

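View pics/c2.png

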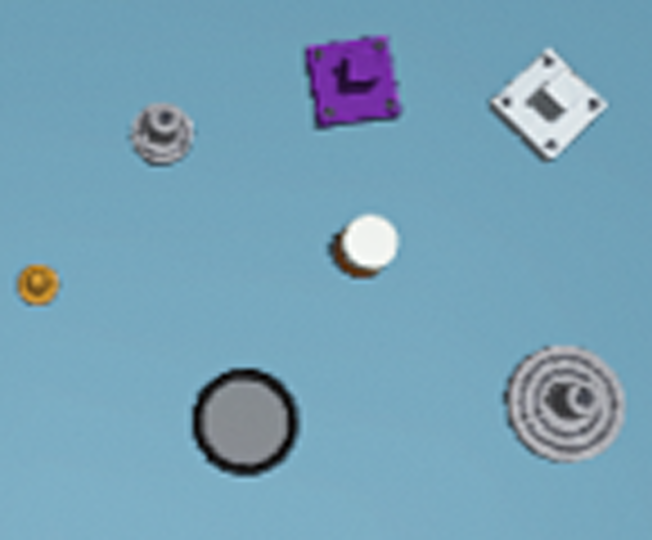

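```bash
cat > fit.py <<'E'
from h import *
from scipy.optimize import minimize
def prism(poly,z0,z1): return [np.r_[np.c_[poly,np.full(len(poly),z0)],np.c_[poly,np.full(len(poly),z1)]]]
t=np.linspace(0,2*np.pi,48,endpoint=False); circ=lambda d:np.c_[np.cos(t),np.sin(t)]*d/2
rect=lambda a,b:np.array([[a,b],[-a,b],[-a,-b],[a,-b]])/2
M={"wide":prism(circ(66),0,10)+prism(circ(20),10,45),"small":prism(circ(36),0,10)+prism(circ(18),10,45),
"heater":prism(rect(48,48),0,12)+prism(rect(18,18),12,45),"bar":prism(rect(90,28),0,10)+prism(rect(30,14),10,45),
"nw":prism(circ(90),0,12),"ns":prism(circ(60),0,12),"nsq":prism(rect(72,72),0,12),"nl":prism(rect(114,52),0,12),
"gel":prism(rect(34,34),0,16),"jar":prism(circ(32),0,38)}
def mask(p):
    p=p.astype(int); return ((p[...,0]-p[...,2])<28).astype(np.float32)
S=4
def project(n,P):
    c=vision.calibration(n); f=200/np.tan(np.radians(c["vertical_fov"])/2)
    Q=(np.c_[P,np.ones(len(P))]@np.linalg.inv(c["pose"]).T)
    return np.c_[c["cx"]+f*Q[:,0]/Q[:,2],c["cy"]+f*Q[:,1]/Q[:,2]]
def rend(n,name,q,box,z=0):
    x,y,a=q; R=np.array([[np.cos(a),-np.sin(a),0],[np.sin(a),np.cos(a),0],[0,0,1]])
    u0,v0,w,h=box; im=np.zeros((h*S,w*S),np.uint8)
    for P in M[name]:
        uv=project(n,P@R.T+[x,y,z])
        k=cv2.convexHull(((uv-[u0-.5,v0-.5])*S-.5).astype(np.float32))
        cv2.fillConvexPoly(im,np.round(k*16).astype(np.int32),255,shift=4)
    return cv2.resize(im,(w,h),interpolation=cv2.INTER_AREA)/255.
def fit(name,q0,pics,z=0,cams=("top","side")):
    q0=np.array(q0,float); B={}
    for n in cams:
        uv=project(n,np.array([[q0[0],q0[1],20]]))[0]; r=36 if n=="top" else 40
        u,v=int(uv[0])-r,int(uv[1])-r; u=max(u,0);v=max(v,0); w=min(2*r,640-u);h=min(2*r,400-v)
        m=mask(pics[n])[v:v+h,u:u+w]
        # keep component(s) overlapping the model
        k,l=cv2.connectedComponents((m>.5).astype(np.uint8))
        g=rend(n,name,q0,(u,v,w,h),z)>.5
        ids=[i for i in range(1,k) if (g&(l==i)).sum()>0.5*(l==i).sum() or (g&(l==i)).sum()>60]
        B[n]=((u,v,w,h),np.isin(l,ids).astype(float))
    def cost(q): return sum(np.abs(cv2.GaussianBlur(rend(n,name,q,B[n][0],z)-B[n][1],(0,0),.7)).sum() for n in cams)
    best=None
    angs=[q0[2]] 
    for a in angs:
        for s in (6,2):
            x0=[q0[0],q0[1],a] if best is None else best.x
            r=minimize(cost,x0,method="Nelder-Mead",options=dict(initial_simplex=np.array([x0,x0+np.array([s,0,0]),x0+np.array([0,s,0]),x0+np.array([0,0,s*.03])]),xatol=.05,fatol=.05))
            if best is None or r.fun<best.fun: best=r
    return best.x,best.fun
E
cat > r1.py <<'E'
from fit import *
pics={n:np.load(f"{n}0.npz")["p"] for n in("top","side")}
G={"wide":(447,-302,0),"small":(622,-87,0),"heater":(620,-315,.8),"bar":(445,315,1),"nw":(615,280,0),"ns":(445,-115,0),"nsq":(622,82,.5),"nl":(440,98,.2),"gel":(530,195,0),"jar":(540,-192,0)}
for n,q in G.items():
    if n in("bar","nl"):
        q=min(((fit(n,(q[0],q[1],a),pics,cams=("top",))) for a in np.arange(0,3.1,.5)),key=lambda r:r[1])[0]
    print(n,*[(c,np.round(fit(n,q,pics,cams=c)[0],2),round(fit(n,q,pics,cams=c)[1])) for c in(("top",),("side",),("top","side"))])
E
python3 r1.py
```

```text
wide (('top',), array([ 4.4402e+02, -2.9810e+02,  7.0000e-02]), 28) (('side',), array([ 4.4566e+02, -2.9731e+02,  1.0000e-01]), 32) (('top', 'side'), array([ 4.4545e+02, -2.9747e+02,  5.0000e-02]), 77)Traceback (most recent call last):
  File "r1.py", line 7, in <module>
    print(n,*[(c,np.round(fit(n,q,pics,cams=c)[0],2),round(fit(n,q,pics,cams=c)[1])) for c in(("top",),("side",),("top","side"))])
                                                           ~~~^^^^^^^^^^^^^^^^^
  File "fit.py", line 42, in fit
    r=minimize(cost,x0,method="Nelder-Mead",options=dict(initial_simplex=np.array([x0,x0+np.array([s,0,0]),x0+np.array([0,s,0]),x0+np.array([0,0,s*.03])]),xatol=.05,fatol=.05))
    res = _minimize_neldermead(fun, x0, args, callback, bounds=bounds,
                               **options)
    fsim[j] = func(sim[j])
              ~~~~^^^^^^^^
    fx = function(np.copy(x), *(wrapper_args + args))
  File "fit.py", line 36, in cost
    def cost(q): return sum(np.abs(cv2.GaussianBlur(rend(n,name,q,B[n][0],z)-B[n][1],(0,0),.7)).sum() for n in cams)
                        ~~~^^^^^^^^^^^^^^^^^^^^^^^^^^^^^^^^^^^^^^^^^^^^^^^^^^^^^^^^^^^^^^^^^^^^^^^^^^^^^^^^^^^^^^^^^
  File "fit.py", line 36, in <genexpr>
    def cost(q): return sum(np.abs(cv2.GaussianBlur(rend(n,name,q,B[n][0],z)-B[n][1],(0,0),.7)).sum() for n in cams)
                                                    ~~~~^^^^^^^^^^^^^^^^^^^^
  File "fit.py", line 21, in rend
    uv=project(n,P@R.T+[x,y,z])
  File "fit.py", line 14, in project
    c=vision.calibration(n); f=200/np.tan(np.radians(c["vertical_fov"])/2)
ValueError: time passes only in moves, steps and waits
```

```bash
python3 - <<'E'
from cell import vision
import pickle
pickle.dump({n:vision.calibration(n) for n in("top","side")},open("cal.pkl","wb"))
E
sed -i 's/vision.calibration(n)/CAL[n]/' h.py fit.py; sed -i '2a import pickle; CAL=pickle.load(open("cal.pkl","rb"))' h.py; time python3 r1.py
```

```text
wide (('top',), array([ 4.4402e+02, -2.9810e+02,  7.0000e-02]), 28) (('side',), array([ 4.4566e+02, -2.9731e+02,  1.0000e-01]), 32) (('top', 'side'), array([ 4.4545e+02, -2.9747e+02,  5.0000e-02]), 77)
small (('top',), array([ 6.2076e+02, -8.4860e+01,  7.0000e-02]), 16) (('side',), array([ 6.2214e+02, -8.2540e+01,  1.0000e-02]), 27) (('top', 'side'), array([621.58, -84.5 ,   0.  ]), 48)
heater (('top',), array([ 618.11, -312.41,    0.67]), 16) (('side',), array([ 620.09, -311.07,    0.68]), 25) (('top', 'side'), array([ 619.58, -311.46,    0.68]), 67)
bar (('top',), array([447.14, 316.1 ,   0.98]), 28) (('side',), array([447.99, 318.62,   0.99]), 17) (('top', 'side'), array([447.78, 317.51,   1.  ]), 56)
nw (('top',), array([6.1048e+02, 2.7635e+02, 2.4000e-01]), 69) (('side',), array([6.1171e+02, 2.8143e+02, 1.7000e-01]), 80) (('top', 'side'), array([6.1055e+02, 2.7773e+02, 2.8000e-01]), 155)
ns (('top',), array([ 4.4928e+02, -1.1505e+02,  3.0000e-02]), 35) (('side',), array([ 4.5076e+02, -1.1296e+02, -1.9000e-01]), 84) (('top', 'side'), array([ 449.94, -114.64,    0.  ]), 123)
nsq (('top',), array([6.2362e+02, 8.1980e+01, 5.0000e-01]), 34) (('side',), array([6.2448e+02, 8.3450e+01, 4.8000e-01]), 77) (('top', 'side'), array([6.2348e+02, 8.2500e+01, 5.1000e-01]), 121)
nl (('top',), array([447.15,  94.95,   3.33]), 57) (('side',), array([448.33,  97.89,   3.31]), 88) (('top', 'side'), array([447.1 ,  95.53,   3.33]), 152)
gel (('top',), array([5.3756e+02, 1.9539e+02, 4.0000e-02]), 30) (('side',), array([538.5 , 199.25,  -0.  ]), 29) (('top', 'side'), array([5.3802e+02, 1.9653e+02, 1.0000e-02]), 64)
jar (('top',), array([ 5.4082e+02, -1.9216e+02,  1.0000e-01]), 17) (('side',), array([ 5.4306e+02, -1.9181e+02,  5.0000e-02]), 24) (('top', 'side'), array([ 5.4258e+02, -1.9254e+02,  8.0000e-02]), 48)
real	0m3.014s
user	0m3.522s
sys	0m0.145s
```

```bash
cat > ov.py <<'E'
from fit import *
def overlay(items,pics,out,f=8,r=30,cams=("top","side"),z=0):
    rows=[]
    for name,q in items:
        row=[]
        for n in cams:
            uv=project(n,np.array([[q[0],q[1],15]]))[0]; u,v=int(uv[0])-r,int(uv[1])-r
            a=cv2.copyMakeBorder(pics[n],60,60,60,60,cv2.BORDER_CONSTANT)[v+60:v+60+2*r,u+60:u+60+2*r]
            a=cv2.resize(a,None,fx=f,fy=f,interpolation=cv2.INTER_CUBIC)
            c,s=np.cos(q[2]),np.sin(q[2]);R=np.array([[c,-s,0],[s,c,0],[0,0,1]])
            for P in M[name]:
                w=(project(n,P@R.T+[q[0],q[1],z])-[u-.5,v-.5])*f
                cv2.polylines(a,[cv2.convexHull(w.astype(np.int32))],True,(0,0,255),1)
            row.append(a)
        rows.append(np.hstack(row))
    im=np.vstack(rows); cv2.imwrite(out,im); print(im.shape)
E
python3 - <<'E'
from ov import *
pics={n:np.load(f"{n}0.npz")["p"] for n in("top","side")}
overlay([("nw",(610.5,277,0)),("bar",(447.8,317.5,1))],pics,"pics/o1.png",f=5)
E
```

```text
(600, 600, 3)
```

View pics/o1.png

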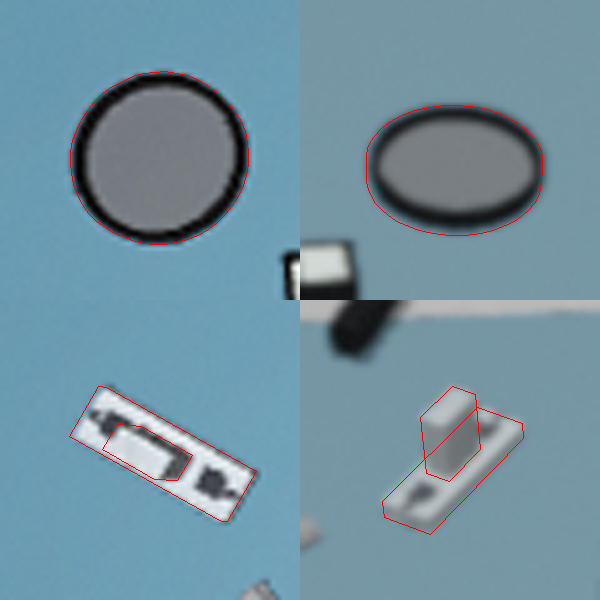

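```bash
python3 - <<'E'
s=open("fit.py").read()
s=s.replace("""    return np.c_[c["cx"]+f*Q[:,0]/Q[:,2],c["cy"]+f*Q[:,1]/Q[:,2]]""","""    a=Q[:,:2]/Q[:,2:3]; a=a*(1+K[n]*(a**2).sum(1,keepdims=True))
    return np.array([c["cx"],c["cy"]])+f*a""").replace("S=4\n","S=4\nK={'top':0.,'side':0.}\n")
open("fit.py","w").write(s)
E
cat > r2.py <<'E'
import fit; from fit import *
pics={n:np.load(f"{n}0.npz")["p"] for n in("top","side")}
G={"wide":(445,-298,0),"small":(621,-84.5,0),"heater":(619.6,-311.4,.68),"bar":(447.8,317.5,1),"nw":(611,279,0),"ns":(450,-114.5,0),"nsq":(623.5,82.5,.5),"nl":(447,96,.19),"gel":(538,196.5,0),"jar":(542,-192,0)}
for c in("top","side"):
    for k in(-.3,-.2,-.1,-.05,0,.1):
        K[c]=k; print(c,k,round(sum(fit.fit(n,q,pics,cams=(c,))[1] for n,q in G.items())))
    K[c]=0
for kt in(-.3,-.2,-.1,0,.1):
    r=[]
    for ks in(-.3,-.2,-.1,0,.1):
        K.update(top=kt,side=ks); r.append(round(sum(fit.fit(n,q,pics)[1] for n,q in G.items())))
    print(kt,r)
E
python3 r2.py
```

```text
Traceback (most recent call last):
  File "r2.py", line 6, in <module>
    K[c]=k; print(c,k,round(sum(fit.fit(n,q,pics,cams=(c,))[1] for n,q in G.items())))
                            ~~~^^^^^^^^^^^^^^^^^^^^^^^^^^^^^^^^^^^^^^^^^^^^^^^^^^^^^
  File "r2.py", line 6, in <genexpr>
    K[c]=k; print(c,k,round(sum(fit.fit(n,q,pics,cams=(c,))[1] for n,q in G.items())))
                                ^^^^^^^
AttributeError: 'function' object has no attribute 'fit'
```

```bash
sed -i 's/import fit; //; s/fit\.fit(/fit(/' r2.py; python3 r2.py
```

```text
top -0.3 267
top -0.2 213
top -0.1 240
top -0.05 279
top 0 334
top 0.1 449
side -0.3 513
side -0.2 468
side -0.1 440
side -0.05 448
side 0 485
side 0.1 586
-0.3 [1043, 1088, 1226, 1415, 1645]
-0.2 [878, 868, 961, 1151, 1380]
-0.1 [919, 806, 804, 956, 1185]
0 [1186, 1011, 888, 907, 1078]
0.1 [1490, 1289, 1128, 1064, 1145]
```

```bash
sed -i "s/^K=.*/K={'top':-.16,'side':-.14}/" fit.py; cat > r3.py <<'E'
from fit import *
pics={n:np.load(f"{n}0.npz")["p"] for n in("top","side")}
G={"wide":(445,-298,0),"small":(621,-84.5,0),"heater":(619.6,-311.4,.68),"bar":(447.8,317.5,1),"nw":(611,279,0),"ns":(450,-114.5,0),"nsq":(623.5,82.5,.5),"nl":(447,96,.19),"gel":(538,196.5,0),"jar":(542,-192,0)}
for n,q in G.items():
    print(n,*[(np.round(r[0],2),round(r[1])) for r in [fit(n,q,pics,cams=c) for c in(("top",),("side",),("top","side"))]])
E
python3 r3.py
```

```text
wide (array([ 4.4142e+02, -3.0304e+02,  1.6000e-01]), 18) (array([ 4.4389e+02, -3.0147e+02,  1.0000e-01]), 39) (array([ 4.4345e+02, -3.0197e+02,  1.1000e-01]), 86)
small (array([ 6.2025e+02, -8.5090e+01,  1.0000e-02]), 16) (array([ 6.2199e+02, -8.2990e+01, -1.0000e-02]), 26) (array([ 6.2158e+02, -8.4520e+01, -2.6000e-01]), 46)
heater (array([ 618.07, -316.53,    0.68]), 13) (array([ 620.59, -315.07,    0.67]), 30) (array([ 620.5 , -315.04,    0.67]), 71)
bar (array([443.59, 324.76,   1.01]), 13) (array([446.85, 321.3 ,   0.99]), 13) (array([444.33, 323.96,   1.02]), 96)
nw (array([6.1076e+02, 2.8178e+02, 8.0000e-02]), 22) (array([6.1158e+02, 2.8205e+02, 4.0000e-02]), 67) (array([6.1050e+02, 2.8184e+02, 2.0000e-01]), 92)
ns (array([ 4.4847e+02, -1.1587e+02,  1.1000e-01]), 26) (array([ 4.5024e+02, -1.1409e+02, -1.0000e-02]), 74) (array([ 4.4938e+02, -1.1593e+02,  7.0000e-02]), 107)
nsq (array([6.2363e+02, 8.2660e+01, 5.1000e-01]), 28) (array([6.2445e+02, 8.4540e+01, 5.1000e-01]), 76) (array([6.2373e+02, 8.2420e+01, 5.1000e-01]), 111)
nl (array([4.4554e+02, 9.6190e+01, 1.7000e-01]), 36) (array([4.4708e+02, 9.7950e+01, 1.8000e-01]), 78) (array([4.4621e+02, 9.6310e+01, 1.7000e-01]), 127)
gel (array([5.3703e+02, 1.9773e+02, 7.0000e-02]), 24) (array([538.28, 199.16,  -0.  ]), 27) (array([5.3761e+02, 1.9781e+02, 4.0000e-02]), 55)
jar (array([ 5.4088e+02, -1.9300e+02,  8.0000e-02]), 15) (array([ 5.4285e+02, -1.9292e+02,  1.3000e-01]), 19) (array([ 5.4237e+02, -1.9329e+02, -5.0000e-02]), 44)
```

```bash
cat > plan.py <<'E'
import sys,numpy as np
from cell import env
from scipy.spatial.transform import Rotation as R
def plan(x,y,z,yaw):
    s=env.state(); A=R.from_euler("xyz",s["tcp_rot"]); B=R.from_euler("xyz",[-np.pi/2,0,yaw])
    d=A.inv().apply(np.array([x,y,z])-s["eef_pos"]); r=(A.inv()*B).as_rotvec(degrees=True)
    print("row",np.round(d,1).tolist()+np.round(r,1).tolist(),"| dist %.0f ang %.0f"%(np.linalg.norm(d),np.linalg.norm(r)))
if __name__=="__main__":
    s=env.state(); print("t %.2f"%s["t"],s["eef_pos"].round(1),s["tcp_rot"].round(3),"F",s["ft_force"].round(1),"op %.3f"%s["opening"],"q",s["joints"].round(2))
    plan(*map(float,sys.argv[1:5]))
E
python3 plan.py 442.7 -302.3 110 -1.0
```

```text
t 0.20 [ 251.3 -572.1  214.3] [-1.571e+00  1.000e-03 -1.157e+00] F [ 0.7 -0.7 -0.8] op 0.999 q [-1.26  0.49  1.56  0.    1.09 -0.11]
row [-170.0, 104.4, 283.7, -0.0, -9.0, -0.0] | dist 347 ang 9
```

```bash
python3 -m crank '[[-24,15,40,0,-2,0],[-49,30,81,0,-4,0],[-73,45,122,0,-6,0],[-97,60,162,0,-8,0],[-122,75,203,0,-9,0]]' 0.6; python3 plan.py 442.7 -302.3 110 -1.0
```

```text
t: 0.7
eef_pos: [388.6, -377.5, 139.0]
tcp_rot: [-1.571, 0.0, -0.999]
ft_force: [0.3, -1.3, 0.5]
opening: 0.643
t 0.70 [ 388.6 -377.5  139. ] [-1.571  0.    -0.999] F [ 0.3 -1.3  0.5] op 0.643 q [-0.89  0.47  1.85  0.    0.83  0.11]
row [-34.0, 29.0, 86.1, -0.0, 0.1, -0.0] | dist 97 ang 0
```

```bash
python3 -m crank '[[-17,14,43,0,0,0],[-34,29,86,0,0,0],[-34,29,86,0,0,0],[-34,29,86,0,0,0]]'; python3 plan.py 442.7 -302.3 16 -1.0
```

```text
t: 1.1
eef_pos: [443.0, -301.5, 109.7]
tcp_rot: [-1.571, 0.001, -0.997]
ft_force: [-0.0, -0.3, 0.4]
opening: 0.599
t 1.10 [ 443.  -301.5  109.7] [-1.571e+00  1.000e-03 -9.970e-01] F [-0.  -0.3  0.4] op 0.599 q [-0.72  0.5   1.89  0.    0.75  0.28]
row [0.6, 93.7, -0.7, 0.0, 0.2, -0.1] | dist 94 ang 0
```

```bash
python3 -m crank '[[0,25,0,0,0,0],[0,50,0,0,0,0],[0,50,0,0,0,0]]'; cat > snap.py <<'E'
import sys; from h import *
n,out=sys.argv[1:3]; c=list(map(int,sys.argv[3:7])); p,_=vision.read_camera(n)
a=p[c[1]:c[3],c[0]:c[2]]; k=min(780/a.shape[1],580/a.shape[0],6); cv2.imwrite("pics/"+out,cv2.resize(a,None,fx=k,fy=k,interpolation=cv2.INTER_CUBIC))
E
python3 snap.py side w1.png 200 240 360 400
```

```text
t: 1.4
eef_pos: [441.5, -302.0, 58.0]
tcp_rot: [-1.572, 0.004, -0.998]
ft_force: [0.2, 0.3, 0.6]
opening: 0.599
```

View pics/w1.png

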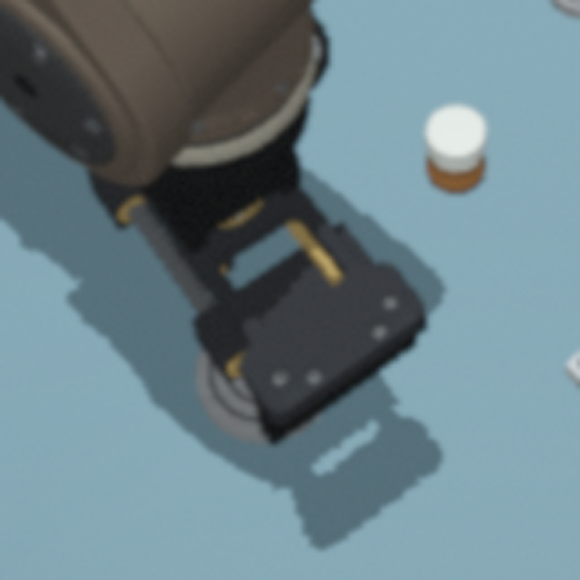

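The hand hides the post, and the disc edge shows at about (215,400) below it, as expected. I'll descend on the measurement.

```bash
python3 plan.py 442.7 -302.3 16 -1.0;  python3 -m crank '[[1,15,1,0,0,0],[1,30,1,0,0,0],[1,42,1,0,0,0],[1,42,1,0,0,0]]'
```

```text
t 1.45 [ 442.1 -302.4   59.4] [-1.571  0.003 -0.998] F [0.3 0.1 0.9] op 0.598 q [-0.72  0.58  1.92  0.    0.64  0.27]
row [0.4, 43.4, 0.6, 0.0, 0.1, -0.2] | dist 43 ang 0
t: 1.85
eef_pos: [443.0, -302.9, 17.1]
tcp_rot: [-1.572, 0.004, -0.999]
ft_force: [-0.2, 0.3, -0.2]
opening: 0.602
```

```bash
python3 -m crank '[[0,0,0,0,0,0],[0,0,0,0,0,0],[0,0,0,0,0,0],[0,0,0,0,0,0],[0,0,0,0,0,0]]' 0; python3 plan.py 442.7 -302.3 16 -1.0
```

```text
t: 2.35
eef_pos: [442.9, -302.7, 17.3]
tcp_rot: [-1.572, 0.004, -0.999]
ft_force: [-1.7, 2.3, 3.0]
opening: 0.239
t 2.35 [ 442.9 -302.7   17.3] [-1.572  0.004 -0.999] F [-1.7  2.3  3. ] op 0.239 q [-0.72  0.65  1.94  0.    0.55  0.28]
row [-0.4, 1.3, 0.1, 0.1, 0.1, -0.2] | dist 1 ang 0
```

```bash
python3 -m crank '[[0,0,0,0,0,0],[0,0,0,0,0,0],[0,0,0,0,0,0]]' 0; python3 -m crank '[[0,-10,0,0,0,0],[0,-30,0,0,0,0],[0,-60,0,0,0,0],[0,-90,0,0,0,0],[0,-90,0,0,0,0]]'; python3 plan.py 611.2 281.9 110 -1.0
```

```text
t: 2.65
eef_pos: [442.7, -302.5, 17.3]
tcp_rot: [-1.572, 0.005, -0.999]
ft_force: [-1.8, 2.5, 2.6]
opening: 0.207
t: 3.15
eef_pos: [444.3, -303.9, 111.0]
tcp_rot: [-1.57, -0.002, -0.999]
ft_force: [-0.2, 0.1, -3.2]
opening: 0.208
t 3.15 [ 444.3 -303.9  111. ] [-1.57  -0.002 -0.999] F [-0.2  0.1 -3.2] op 0.208 q [-0.72  0.5   1.88  0.    0.76  0.28]
row [-402.2, 0.6, 457.4, -0.0, 0.1, 0.1] | dist 609 ang 0
```

```bash
python3 -m crank '[[-13,0,15,0,0,0],[-36,0,41,0,0,0],[-62,0,71,0,0,0],[-88,0,100,0,0,0],[-112,0,127,0,0,0]]';python3 -m crank '[[-26,0,30,0,0,0],[-52,0,60,0,0,0],[-79,0,90,0,0,0],[-105,0,119,0,0,0],[-131,0,149,0,0,0]]'; python3 plan.py 611.2 281.9 110 -1.0
```

```text
t: 3.65
eef_pos: [490.3, -139.3, 110.2]
tcp_rot: [-1.571, -0.001, -0.999]
ft_force: [0.5, -0.3, -4.5]
opening: 0.202
t: 4.15
eef_pos: [544.6, 53.1, 109.2]
tcp_rot: [-1.572, -0.0, -0.999]
ft_force: [-0.2, -0.6, -4.3]
opening: 0.204
t 4.15 [544.6  53.1 109.2] [-1.572 -0.    -0.999] F [-0.2 -0.6 -4.3] op 0.204 q [-0.02  0.52  1.86 -0.    0.77  0.98]
row [-156.3, -1.0, 179.8, 0.0, 0.1, 0.0] | dist 238 ang 0
```

```bash
python3 -m crank '[[-26,0,30,0,0,0],[-56,0,65,0,0,0],[-86,0,100,0,0,0],[-116,0,134,0,0,0],[-136,0,157,0,0,0]]'; python3 -m crank '[[-10,0,11,0,0,0],[-20,0,22,0,0,0],[-20,0,22,0,0,0]]'; python3 plan.py 611.2 281.9 110 -1.0
```

```text
t: 4.65
eef_pos: [602.9, 255.2, 107.8]
tcp_rot: [-1.572, 0.0, -0.998]
ft_force: [0.4, -0.5, -3.8]
opening: 0.2
t: 4.95
eef_pos: [610.5, 284.8, 107.1]
tcp_rot: [-1.573, 0.0, -0.997]
ft_force: [-0.2, 0.4, -3.8]
opening: 0.202
t 4.95 [610.5 284.8 107.1] [-1.573  0.    -0.997] F [-0.2  0.4 -3.8] op 0.202 q [ 0.34  0.67  1.53 -0.    0.94  1.34]
row [2.8, -2.9, -1.0, 0.1, 0.2, -0.0] | dist 4 ang 0
```

```bash
python3 -m crank '[[3,25,-1,0,0,0],[3,50,-1,0,0,0],[3,65,-1,0,0,0],[3,65,-1,0,0,0]]'; python3 plan.py 611.2 281.9 21 -1.0; python3 snap.py top w2.png 140 150 260 260;python3 snap.py side w3.png 270 50 420 200
```

```text
t: 5.35
eef_pos: [610.2, 280.3, 40.0]
tcp_rot: [-1.577, 0.001, -0.998]
ft_force: [-0.7, 0.1, -3.2]
opening: 0.202
t 5.35 [610.2 280.3  40. ] [-1.577e+00  1.000e-03 -9.980e-01] F [-0.7  0.1 -3.2] op 0.202 q [ 0.33  0.75  1.58 -0.    0.82  1.33]
row [-0.8, 19.0, 1.8, 0.3, 0.1, -0.1] | dist 19 ang 0
```

View pics/w2.png

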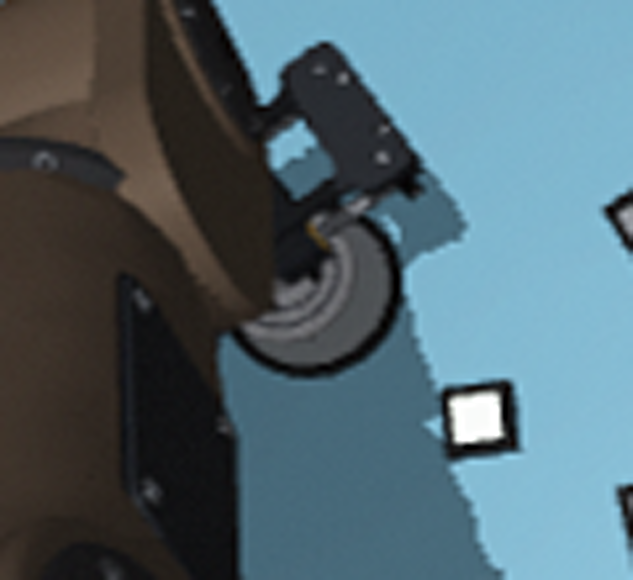

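View pics/w3.png

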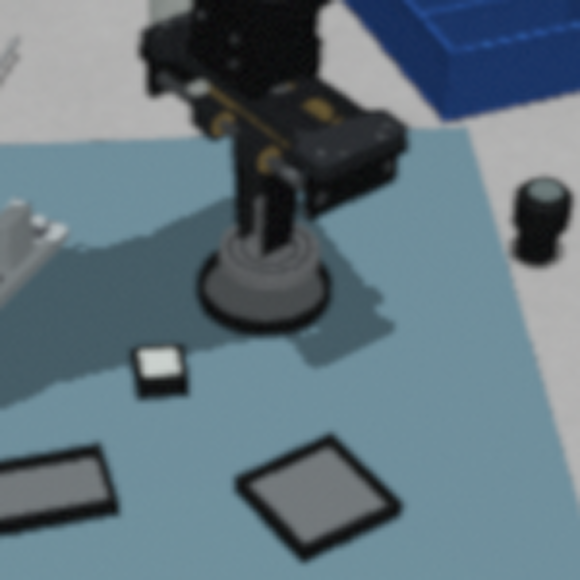

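```bash
cat > ov2.py <<'E'
from ov import *
def chk(items,out,r=30,f=9,zs=(0,),cams=("side",)):
    pics={n:vision.read_camera(n)[0] for n in cams}
    for n in cams: np.save(f"last_{n}.npy",pics[n])
    row=[]
    for n in cams:
        q=items[0][1]; uv=project(n,np.array([[q[0],q[1],15]]))[0]; u,v=int(uv[0])-r,int(uv[1])-r
        a=cv2.copyMakeBorder(pics[n],60,60,60,60,cv2.BORDER_CONSTANT)[v+60:v+60+2*r,u+60:u+60+2*r]
        a=cv2.resize(a,None,fx=f,fy=f,interpolation=cv2.INTER_CUBIC)
        for i,(name,q) in enumerate(items):
            c,s=np.cos(q[2]),np.sin(q[2]);R=np.array([[c,-s,0],[s,c,0],[0,0,1]])
            for P in M[name]:
                w=(project(n,P@R.T+[q[0],q[1],q[3]])-[u-.5,v-.5])*f
                cv2.polylines(a,[cv2.convexHull(w.astype(np.int32))],True,[(0,0,255),(0,255,255),(0,255,0)][i],1)
        row.append(a)
    cv2.imwrite("pics/"+out,np.hstack(row))
E
python3 - <<'E'
from ov2 import *
chk([("nw",(611.2,281.9,0,0)),("wide",(610.2,280.3,0,23))],"w4.png",r=24,f=8,cams=("top","side"))
E
```

```text
(no output)
```

View pics/w4.png

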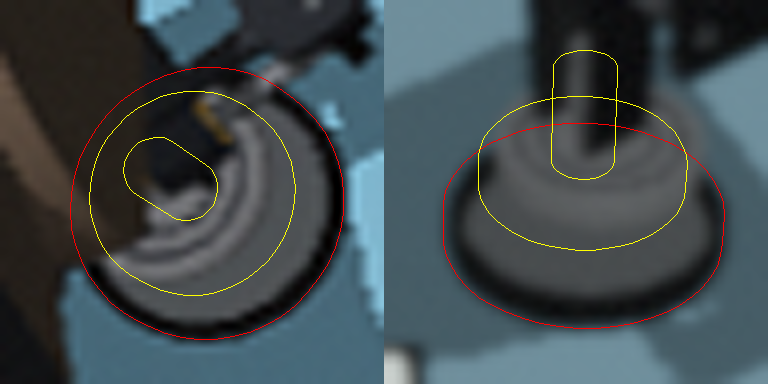

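```bash
cat > enh.py <<'E'
import sys
from ov2 import *
def enh(n,center,items,out,r=22,f=13,clip=4):
    p=np.load(f"last_{n}.npy"); g=cv2.createCLAHE(clip,(4,4))
    uv=project(n,np.array([center]))[0]; u,v=int(uv[0])-r,int(uv[1])-r
    a=cv2.cvtColor(p[v:v+2*r,u:u+2*r],cv2.COLOR_BGR2GRAY); a=cv2.resize(a,None,fx=f,fy=f,interpolation=cv2.INTER_CUBIC); a=cv2.cvtColor(g.apply(a),cv2.COLOR_GRAY2BGR)
    for i,(name,q) in enumerate(items):
        c,s=np.cos(q[2]),np.sin(q[2]);R=np.array([[c,-s,0],[s,c,0],[0,0,1]])
        for P in M[name]:
            w=(project(n,P@R.T+[q[0],q[1],q[3]])-[u-.5,v-.5])*f
            cv2.polylines(a,[cv2.convexHull(w.astype(np.int32))],True,[(0,0,255),(0,255,255)][i],1)
    cv2.imwrite("pics/"+out,a)
E
python3 - <<'E'
from enh import *
enh("side",(611,281,15),[("wide",(615.7,283.8,0,23))],"w5.png")
enh("top",(611,281,15),[("wide",(615.7,283.8,0,23))],"w6.png")
E
```

```text
(no output)
```

View pics/w5.png

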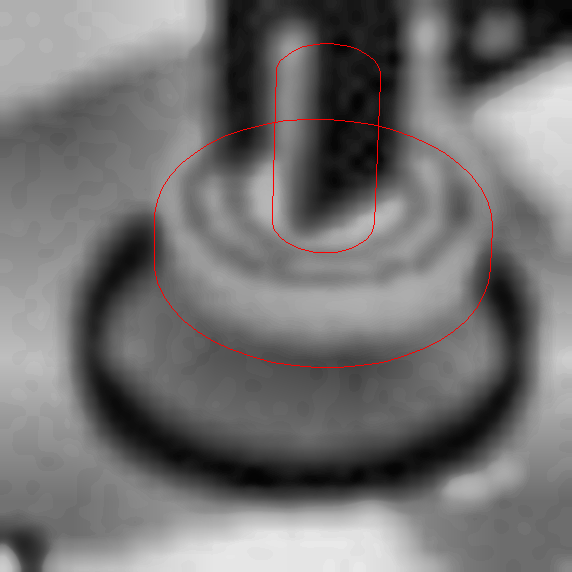

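View pics/w6.png

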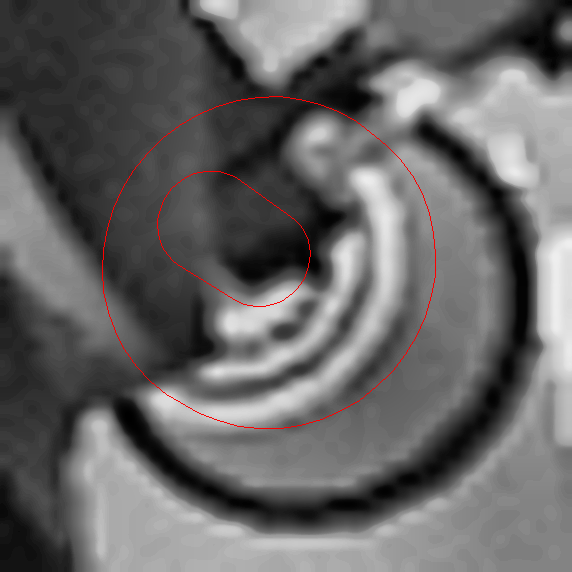

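```bash
python3 plan.py 607 274 34 -1.0
```

```text
t 5.55 [611.8 281.6  43.4] [-1.571 -0.    -0.997] F [ 0.2 -0.3 -3.9] op 0.202 q [ 0.33  0.75  1.57 -0.    0.82  1.33]
row [3.7, 9.4, -8.2, 0.0, 0.2, 0.0] | dist 13 ang 0
```

```bash
python3 -m crank '[[3.5,5,-6.5,0,0,0],[3.5,10,-6.5,0,0,0],[3.5,10,-6.5,0,0,0],[3.5,10,-6.5,0,0,0]]'; python3 - <<'E'
from enh import *
chk([("nw",(611.2,281.9,0,0))],"w7.png",r=24,f=8,cams=("top","side"))
s=env.state();print(s["eef_pos"])
enh("side",(611,281,15),[("wide",(611.2,281.9,0,16))],"w8.png",f=10)
enh("top",(611,281,15),[("wide",(611.2,281.9,0,16))],"w9.png",f=10)
cv2.imwrite("pics/w10.png",np.hstack([cv2.imread("pics/w9.png"),cv2.imread("pics/w8.png")])[:,:800])
a=np.hstack([cv2.imread("pics/w9.png"),cv2.imread("pics/w8.png")]); cv2.imwrite("pics/w10.png",cv2.resize(a,(800,400)))
E
```

```text
t: 5.95
eef_pos: [608.3, 275.1, 33.3]
tcp_rot: [-1.571, -0.0, -0.997]
ft_force: [-0.1, -0.4, -3.2]
opening: 0.204
[608.35424706 275.23373429  33.43296468]
```

View pics/w7.png

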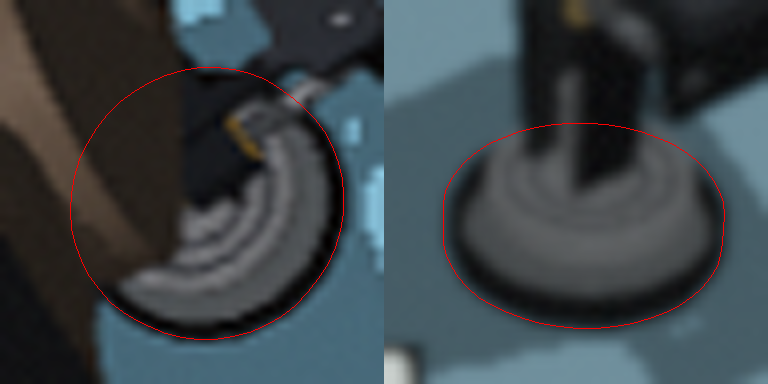

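View pics/w10.png

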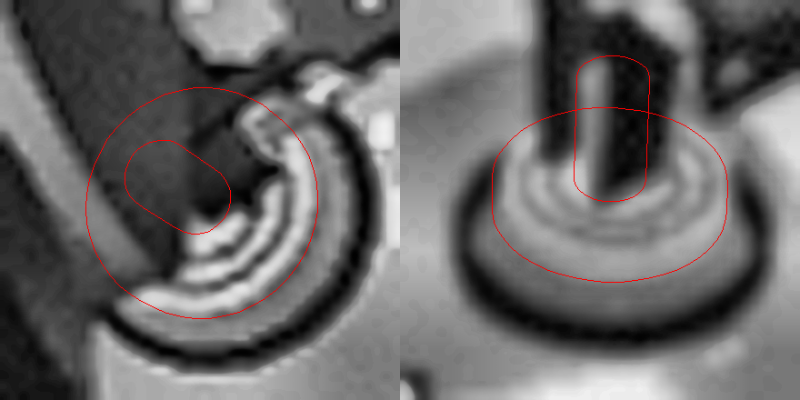

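The disc is now centred on the nest in both views, so I'll lower it.

```bash
python3 -m crank '[[0,5,0,0,0,0],[0,9,0,0,0,0],[0,11,0,0,0,0],[0,12,0,0,0,0],[0,12,0,0,0,0]]'; python3 plan.py 608.3 275.1 21.5 -1.0
```

```text
t: 6.55
eef_pos: [608.3, 275.2, 21.5]
tcp_rot: [-1.571, -0.0, -0.997]
ft_force: [-0.6, 0.0, -2.8]
opening: 0.205
t 6.55 [608.3 275.2  21.5] [-1.571 -0.    -0.997] F [-0.6  0.  -2.8] op 0.205 q [ 0.33  0.77  1.6  -0.    0.77  1.32]
row [0.1, -0.0, -0.1, 0.0, 0.2, 0.0] | dist 0 ang 0
```

```bash
python3 -m crank '[[0,0.7,0,0,0,0],[0,1.3,0,0,0,0],[0,1.3,0,0,0,0]]'; python3 -m crank '[[0,0,0,0,0,0],[0,0,0,0,0,0],[0,0,0,0,0,0]]'  0.6; python3 -m crank '[[0,-20,0,0,0,0],[0,-50,0,0,0,0],[0,-90,0,0,0,0],[0,-90,0,0,0,0]]'; python3 plan.py 621.1 -84 110 -1.0
```

```text
t: 6.85
eef_pos: [608.5, 275.2, 21.3]
tcp_rot: [-1.57, -0.0, -0.997]
ft_force: [-3.4, -2.6, 7.1]
opening: 0.205
t: 7.15
eef_pos: [608.7, 275.3, 21.4]
tcp_rot: [-1.57, -0.0, -0.997]
ft_force: [0.2, 0.3, 0.1]
opening: 0.4
t: 7.55
eef_pos: [610.8, 276.1, 116.6]
tcp_rot: [-1.562, -0.002, -0.997]
ft_force: [0.8, 0.4, 0.1]
opening: 0.591
t 7.55 [610.8 276.1 116.6] [-1.562 -0.002 -0.997] F [0.8 0.4 0.1] op 0.591 q [ 0.33  0.65  1.54 -0.    0.94  1.32]
row [308.0, 5.6, -186.9, -0.5, 0.2, 0.1] | dist 360 ang 1
```

```bash
python3 -m crank '[[30,0,-18,0,0,0],[65,1,-39,0,0,0],[102,2,-62,0,0,0],[140,2,-85,0,0,0],[180,3,-109,0,0,0]]'; python3 -m crank '[[40,1,-24,0,0,0],[80,2,-49,0,0,0],[110,3,-66,0,0,0],[128,3,-78,0,0,0],[128,3,-78,0,0,0]]';python3 plan.py 621.1 -84 110 -1.0;python3 - <<'E'
from ov2 import *
chk([("nw",(611.2,281.9,0,0)),("wide",(611.2,281.9,0,4))],"w11.png",r=24,f=8,cams=("top","side"))
E
```

```text
t: 8.05
eef_pos: [616.8, 64.4, 112.7]
tcp_rot: [-1.562, -0.002, -0.996]
ft_force: [1.6, -0.3, -0.8]
opening: 0.598
t: 8.55
eef_pos: [620.9, -88.2, 108.7]
tcp_rot: [-1.562, -0.003, -1.0]
ft_force: [1.2, 0.5, 0.4]
opening: 0.599
t 8.55 [620.9 -88.2 108.7] [-1.562 -0.003 -1.   ] F [1.2 0.5 0.4] op 0.599 q [-0.25  0.61  1.66  0.01  0.86  0.75]
row [-3.4, -1.3, 2.5, -0.5, 0.0, 0.1] | dist 4 ang 1
```

View pics/w11.png

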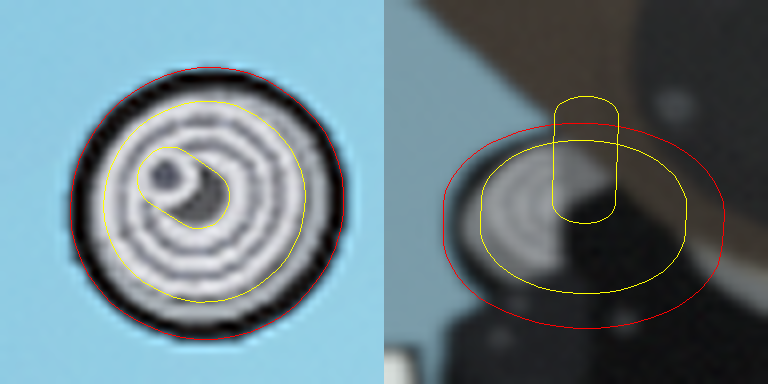

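The wide chuck lies centred in its nest, at about (205,200) in the left crop. Next is the small chuck.

```bash
python3 -m crank '[[-3,20,2,-0.5,0,0],[-3,45,2,-0.5,0,0],[-3,45,2,-0.5,0,0],[-3,45,2,-0.5,0,0]]'; python3 plan.py 621.1 -84 17 -1.0;python3 - <<'E'
from ov2 import *
chk([("small",(621.1,-84,0,0))],"s1.png",r=30,f=8,cams=("side",))
E
```

```text
t: 9.05
eef_pos: [621.3, -80.6, 64.0]
tcp_rot: [-1.571, -0.001, -0.996]
ft_force: [0.6, 0.4, -0.0]
opening: 0.598
t 9.05 [621.3 -80.6  64. ] [-1.571e+00 -1.000e-03 -9.960e-01] F [ 0.6  0.4 -0. ] op 0.598 q [-0.23  0.67  1.69 -0.    0.78  0.76]
row [2.7, 47.0, -2.0, 0.0, 0.2, 0.1] | dist 47 ang 0
```

View pics/s1.png

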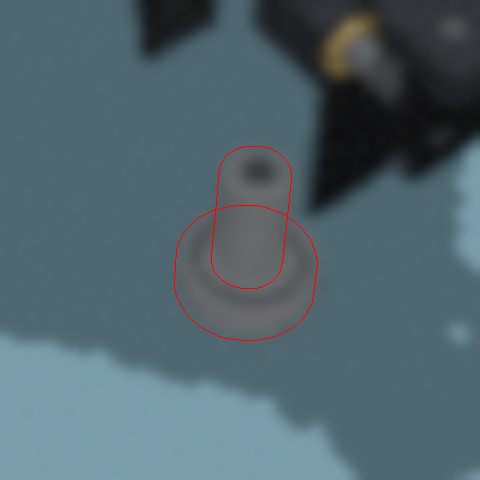

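```bash
python3 -m crank '[[2.5,15,-2,0,0,0],[2.5,32,-2,0,0,0],[2.5,47,-2,0,0,0],[2.5,47,-2,0,0,0]]'; python3 -m crank '[[2.5,0,0,0,0,0],[0,0,0,0,0,0],[0,0,0,0,0,0],[0,0,0,0,0,0],[0,0,0,0,0,0]]' 0.35; python3 plan.py 621.1 -84 17 -1.0;python3 - <<'E'
from ov2 import *
chk([("small",(621.1,-84,0,0))],"s2.png",r=30,f=8,cams=("side",))
E
```

```text
t: 9.5
eef_pos: [620.5, -84.1, 15.7]
tcp_rot: [-1.572, -0.0, -0.996]
ft_force: [0.1, 0.5, 0.4]
opening: 0.593
t: 10.0
eef_pos: [620.6, -84.1, 16.1]
tcp_rot: [-1.572, -0.001, -0.996]
ft_force: [-0.4, -0.5, 0.6]
opening: 0.355
t 10.00 [620.6 -84.1  16.1] [-1.572e+00 -1.000e-03 -9.960e-01] F [-0.4 -0.5  0.6] op 0.355 q [-0.24  0.74  1.71 -0.    0.69  0.76]
row [0.2, -0.9, 0.5, 0.1, 0.2, 0.0] | dist 1 ang 0
```

View pics/s2.png

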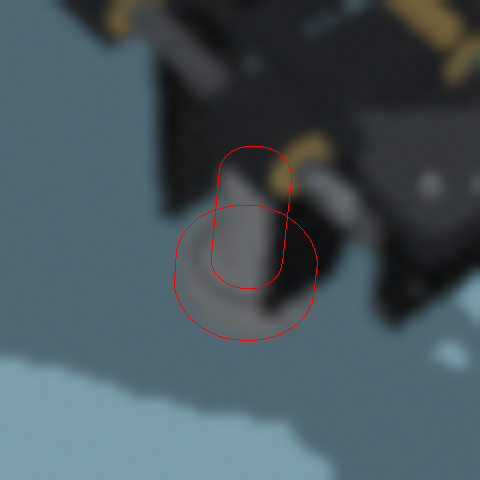

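```bash
python3 -m crank '[[0,0,0,0,0,0],[0,0,0,0,0,0],[0,0,0,0,0,0],[0,0,0,0,0,0],[0,0,0,0,0,0]]' 0; python3 -m crank '[[0,-10,0,0,0,0],[0,-30,0,0,0,0],[0,-60,0,0,0,0],[0,-90,0,0,0,0],[0,-90,0,0,0,0]]'; python3 plan.py 449.3 -115 105 -1.0
```

```text
t: 10.55
eef_pos: [620.6, -84.1, 16.0]
tcp_rot: [-1.572, -0.001, -0.996]
ft_force: [-1.4, -0.5, 1.4]
opening: 0.183
t: 11.05
eef_pos: [622.3, -84.4, 110.5]
tcp_rot: [-1.567, -0.005, -0.996]
ft_force: [-0.0, -0.3, -1.6]
opening: 0.182
t 11.05 [622.3 -84.4 110.5] [-1.567 -0.005 -0.996] F [-0.  -0.3 -1.6] op 0.182 q [-0.24  0.61  1.66 -0.    0.87  0.76]
row [-68.3, 4.5, -161.9, -0.2, 0.2, 0.3] | dist 176 ang 0
```

```bash
python3 -m crank '[[-10,1,-24,0,0,0],[-24,2,-57,0,0,0],[-38,3,-90,0,0,0],[-51,4,-121,0,0,0],[-63,5,-148,0,0,0]]'; python3 -m crank '[[-6,20,-15,0,0,0],[-6,40,-15,0,0,0],[-6,55,-15,0,0,0],[-6,62,-15,0,0,0],[-6,62,-15,0,0,0]]'; python3 plan.py 449.3 -115 34 -1.0
```

```text
t: 11.55
eef_pos: [461.9, -111.8, 104.4]
tcp_rot: [-1.568, -0.005, -0.996]
ft_force: [-0.1, -0.5, -1.6]
opening: 0.186
t: 12.05
eef_pos: [445.9, -114.9, 41.6]
tcp_rot: [-1.569, -0.003, -0.996]
ft_force: [0.2, -0.1, -0.3]
opening: 0.184
t 12.05 [ 445.9 -114.9   41.6] [-1.569 -0.003 -0.996] F [ 0.2 -0.1 -0.3] op 0.184 q [-0.4   0.55  2.12 -0.    0.47  0.6 ]
row [1.9, 7.6, 2.8, -0.1, 0.2, 0.2] | dist 8 ang 0
```

```bash
python3 -m crank '[[2,4,3,0,0,0],[2,8,3,0,0,0],[2,8,3,0,0,0]]'; python3 - <<'E'
from enh import *
s=env.state();print(s["eef_pos"])
chk([("ns",(449.3,-115,0,0)),("small",(449.3,-115,0,s["eef_pos"][2]-16))],"s3.png",r=22,f=9,cams=("top","side"))
for n in("top","side"): enh(n,(449,-115,15),[],"e_%s.png"%n,r=22,f=9)
cv2.imwrite("pics/s4.png",np.hstack([cv2.imread("pics/e_top.png"),cv2.imread("pics/e_side.png")]))
E
```

```text
t: 12.35
eef_pos: [449.7, -114.9, 33.5]
tcp_rot: [-1.569, -0.003, -0.996]
ft_force: [-0.0, -0.3, -2.0]
opening: 0.184
[ 449.66247972 -114.88232214   33.47227441]
```

View pics/s3.png

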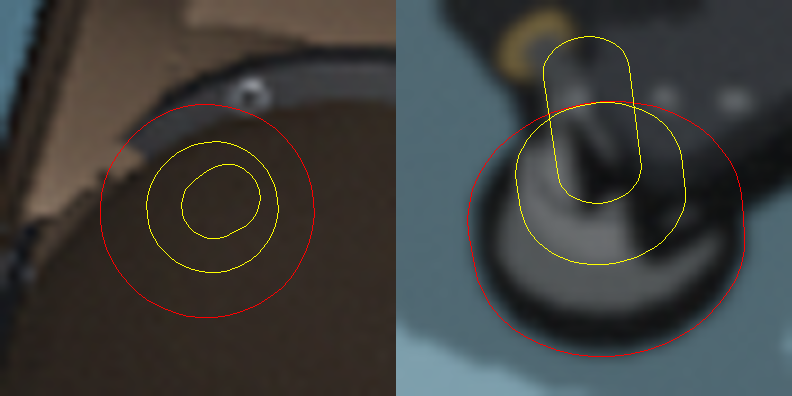

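View pics/s4.png

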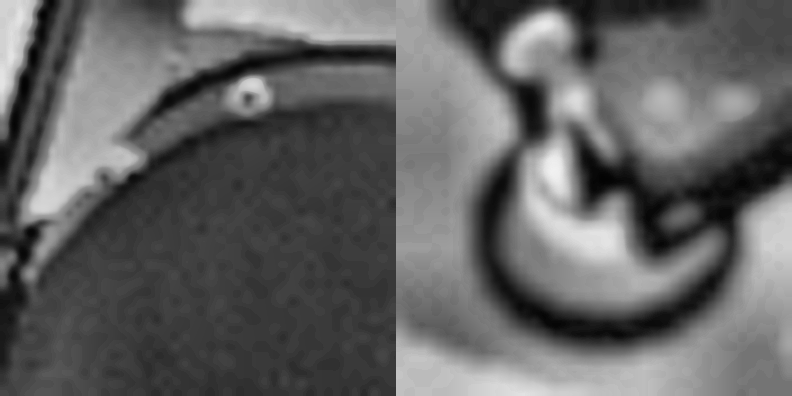

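In the side view, the only one not blocked, the small chuck lies centred over its nest to within about 2 mm, against 7 mm clearance. I'll lower it.

```bash
python3 -m crank '[[0,5,0,0,0,0],[0,9,0,0,0,0],[0,11,0,0,0,0],[0,13,0,0,0,0],[0,13,0,0,0,0]]'; python3 -m crank '[[0,0.7,0,0,0,0],[0,0.7,0,0,0,0]]'
```

```text
t: 12.95
eef_pos: [449.6, -114.9, 20.5]
tcp_rot: [-1.569, -0.003, -0.996]
ft_force: [0.4, 0.3, -1.1]
opening: 0.181
t: 13.15
eef_pos: [449.7, -114.9, 20.0]
tcp_rot: [-1.569, -0.003, -0.996]
ft_force: [-0.6, -0.4, 2.1]
opening: 0.183
```

```bash
python3 -m crank '[[0,0,0,0,0,0],[0,0,0,0,0,0],[0,0,0,0,0,0]]'  0.6; python3 -m crank '[[0,-20,0,0,0,0],[0,-50,0,0,0,0],[0,-90,0,0,0,0],[0,-90,0,0,0,0]]'; python3 plan.py 619.3 -315.8 110 -0.896
```

```text
t: 13.45
eef_pos: [449.7, -115.0, 20.0]
tcp_rot: [-1.569, -0.003, -0.996]
ft_force: [0.6, -0.8, -0.1]
opening: 0.38
t: 13.85
eef_pos: [451.0, -115.4, 113.7]
tcp_rot: [-1.565, -0.009, -0.996]
ft_force: [0.5, -0.3, -0.5]
opening: 0.597
t 13.85 [ 451.  -115.4  113.7] [-1.565 -0.009 -0.996] F [ 0.5 -0.3 -0.5] op 0.597 q [-0.39  0.41  2.06 -0.    0.66  0.6 ]
row [259.6, 6.2, 32.3, -0.3, -5.7, 0.5] | dist 262 ang 6
```

```bash
python3 -m crank '[[35,1,4,0,-1,0],[75,2,9,0,-2,0],[115,3,14,0,-3,0],[155,4,19,0,-4,0],[195,5,24,0,-5,0]]'; python3 -m crank '[[30,1,4,0,-0.7,0],[55,1,7,0,-0.7,0],[64,1,8,0,-0.7,0],[64,1,8,0,-0.7,0]]'; python3 plan.py 619.3 -315.8 64 -0.896; python3 - <<'E'
from ov2 import *
chk([("ns",(449.3,-115,0,0)),("small",(449.3,-115,0,4))],"s5.png",r=24,f=8,cams=("top","side"))
E
```

```text
t: 14.35
eef_pos: [577.9, -267.3, 109.7]
tcp_rot: [-1.566, -0.008, -0.908]
ft_force: [-0.0, 0.3, -0.0]
opening: 0.602
t: 14.75
eef_pos: [623.5, -313.0, 108.1]
tcp_rot: [-1.567, -0.008, -0.896]
ft_force: [-0.3, 0.2, -0.5]
opening: 0.601
t 14.75 [ 623.5 -313.   108.1] [-1.567 -0.008 -0.896] F [-0.3  0.2 -0.5] op 0.601 q [-0.56  0.7   1.47  0.    0.97  0.33]
row [-0.8, 44.1, -5.2, -0.2, -0.0, 0.4] | dist 44 ang 0
```

View pics/s5.png

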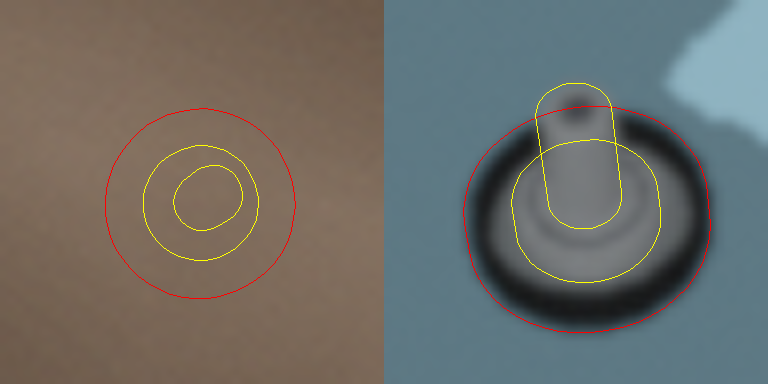

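The small chuck is seated and centred at about (583,200) in the side crop. Next is the heater block.

```bash
python3 -m crank '[[-1,22,-5,0,0,0.4],[-1,44,-5,0,0,0.4],[-1,44,-5,0,0,0.4],[-1,44,-5,0,0,0.4]]'; python3 plan.py 619.3 -315.8 18 -0.896; python3 - <<'E'
from ov2 import *
chk([("heater",(619.3,-315.8,.675,0))],"h1.png",r=30,f=8,cams=("side",))
E
```

```text
t: 15.25
eef_pos: [618.4, -313.8, 65.2]
tcp_rot: [-1.567, 0.0, -0.895]
ft_force: [0.1, -0.7, 0.9]
opening: 0.602
t 15.25 [ 618.4 -313.8   65.2] [-1.567  0.    -0.895] F [ 0.1 -0.7  0.9] op 0.602 q [-0.57  0.74  1.51  0.    0.89  0.33]
row [2.1, 47.2, -0.7, -0.2, 0.0, -0.0] | dist 47 ang 0
```

View pics/h1.png

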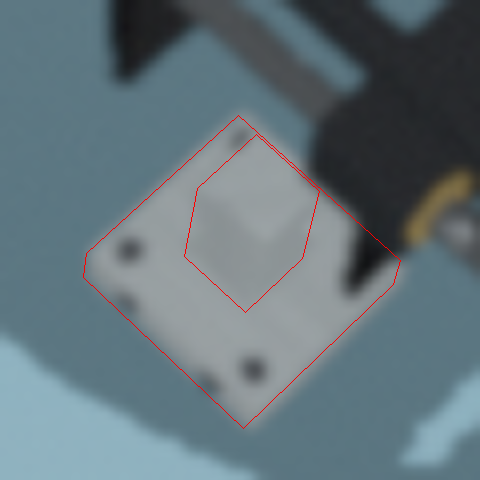

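```bash
python3 -m crank '[[2,15,-0.7,0,0,0],[2,32,-0.7,0,0,0],[2,47,-0.7,0,0,0],[2,47,-0.7,0,0,0]]'; python3 -m crank '[[0,0,0,0,0,0],[0,0,0,0,0,0],[0,0,0,0,0,0],[0,0,0,0,0,0],[0,0,0,0,0,0]]' 0.2;  python3 -m crank '[[0,0,0,0,0,0],[0,0,0,0,0,0],[0,0,0,0,0,0],[0,0,0,0,0,0],[0,0,0,0,0,0]]' 0; python3 -m crank '[[0,-10,0,0,0,0],[0,-30,0,0,0,0],[0,-60,0,0,0,0],[0,-90,0,0,0,0],[0,-90,0,0,0,0]]'; python3 plan.py 624 83.6 105 -1.06
```

```text
t: 15.7
eef_pos: [618.4, -315.3, 15.7]
tcp_rot: [-1.568, 0.003, -0.895]
ft_force: [0.2, 0.2, 1.2]
opening: 0.601
t: 16.2
eef_pos: [618.6, -315.4, 16.1]
tcp_rot: [-1.568, 0.003, -0.895]
ft_force: [-0.9, -0.1, -0.3]
opening: 0.241
t: 16.7
eef_pos: [618.6, -315.4, 16.2]
tcp_rot: [-1.568, 0.002, -0.895]
ft_force: [-0.2, 0.7, 0.7]
opening: 0.187
t: 17.2
eef_pos: [620.2, -316.7, 111.2]
tcp_rot: [-1.565, -0.004, -0.895]
ft_force: [-0.0, -0.2, -1.8]
opening: 0.189
t 17.20 [ 620.2 -316.7  111.2] [-1.565 -0.004 -0.895] F [-0.  -0.2 -1.8] op 0.189 q [-0.57  0.69  1.47  0.    0.97  0.32]
row [-310.1, 6.3, 253.3, -0.3, 9.4, 0.2] | dist 400 ang 9
```

```bash
python3 -m crank '[[-15,0,12,0,1,0],[-40,1,33,0,2,0],[-70,1,57,0,3,0],[-101,2,82,0,4,0],[-132,3,108,0,5,0]]'; python3 -m crank '[[-30,0,25,0,1,0],[-60,1,51,0,2,0],[-90,2,76,0,3,0],[-118,2,100,0,4,0],[-142,3,120,0,4.4,0]]'; python3 plan.py 624 83.6 105 -1.06
```

```text
t: 17.7
eef_pos: [621.4, -144.8, 107.8]
tcp_rot: [-1.565, -0.003, -0.984]
ft_force: [0.6, 0.5, -1.4]
opening: 0.186
t: 18.2
eef_pos: [642.5, 41.9, 104.7]
tcp_rot: [-1.565, -0.002, -1.061]
ft_force: [-0.4, 0.2, -1.0]
opening: 0.188
t 18.20 [642.5  41.9 104.7] [-1.565 -0.002 -1.061] F [-0.4  0.2 -1. ] op 0.188 q [-0.04  0.63  1.62  0.    0.88  1.02]
row [-45.4, -0.4, 4.2, -0.3, -0.0, 0.1] | dist 46 ang 0
```

```bash
python3 -m crank '[[-22,0,2,0,0,0],[-45,0,4,0,0,0],[-45,30,4,0,0,0],[-45,55,4,-0.3,0,0],[-45,66,4,-0.3,0,0]]'; python3 plan.py 624 83.6 35 -1.06
```

```text
t: 18.7
eef_pos: [623.2, 83.4, 36.3]
tcp_rot: [-1.574, -0.001, -1.06]
ft_force: [0.5, -0.2, -2.1]
opening: 0.184
t 18.70 [623.2  83.4  36.3] [-1.574e+00 -1.000e-03 -1.060e+00] F [ 0.5 -0.2 -2.1] op 0.184 q [ 0.03  0.71  1.7  -0.    0.74  1.09]
row [0.2, 1.3, 0.8, 0.2, -0.0, 0.1] | dist 2 ang 0
```

```bash
python3 -m crank '[[0,0,0,0,0,0],[0,0,0,0,0,0]]'; python3 - <<'E'
from enh import *
s=env.state();print(s["eef_pos"],s["tcp_rot"])
chk([("nsq",(624,83.6,.51,0)),("heater",(624,83.6,.51,s["eef_pos"][2]-16.2))],"h3.png",r=24,f=8,cams=("top","side"))
for n in("top","side"): enh(n,(624,83.6,15),[],"e_%s.png"%n,r=24,f=8)
cv2.imwrite("pics/h4.png",np.hstack([cv2.imread("pics/e_top.png"),cv2.imread("pics/e_side.png")]))
E
```

```text
t: 18.9
eef_pos: [623.3, 83.2, 36.5]
tcp_rot: [-1.574, -0.001, -1.06]
ft_force: [-0.4, 0.9, -1.3]
opening: 0.186
[623.29510597  83.21311153  36.48045007] [-1.57382077e+00 -8.82776037e-04 -1.06040654e+00]
```

View pics/h3.png

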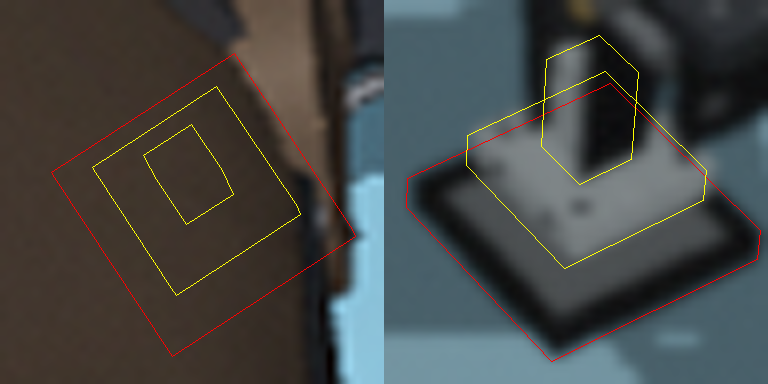

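View pics/h4.png

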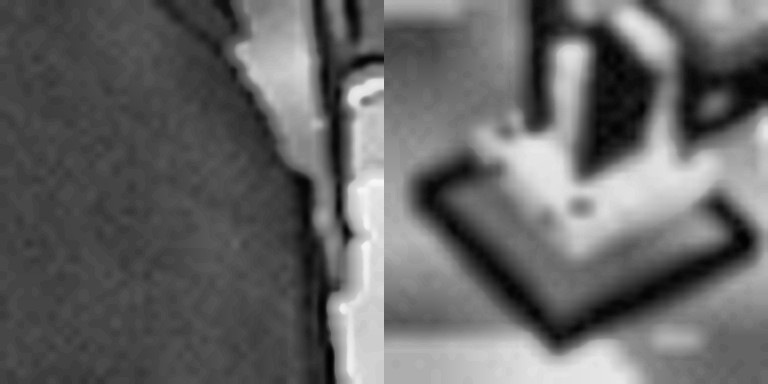

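```bash
python3 -m crank '[[-0.7,4,-1.3,0,0,0],[-0.7,8,-1.3,0.2,0,0],[-0.7,12,-1.3,0.2,0,0],[-0.7,15,-1.3,0.2,0,0],[-0.7,15.5,-1.3,0.2,0,0]]'; python3 -m crank '[[0,0.5,0,0,0,0],[0,0.5,0,0,0,0]]'
```

```text
t: 19.5
eef_pos: [622.1, 83.1, 21.3]
tcp_rot: [-1.569, -0.001, -1.061]
ft_force: [-0.0, -0.0, -1.9]
opening: 0.186
t: 19.7
eef_pos: [622.1, 83.1, 20.7]
tcp_rot: [-1.57, -0.001, -1.061]
ft_force: [0.1, 0.4, -1.9]
opening: 0.187
```

```bash
python3 -m crank '[[0,0.4,0,0,0,0],[0,0.8,0,0,0,0],[0,0.8,0,0,0,0]]'
```

```text
t: 20.0
eef_pos: [622.1, 83.1, 20.2]
tcp_rot: [-1.569, -0.001, -1.06]
ft_force: [-1.7, 0.2, 1.6]
opening: 0.187
```

```bash
python3 -m crank '[[0,0,0,0,0,0],[0,0,0,0,0,0],[0,0,0,0,0,0]]'  0.6; python3 -m crank '[[0,-20,0,0,0,0],[0,-50,0,0,0,0],[0,-90,0,0,0,0],[0,-90,0,0,0,0]]'; python3 plan.py 445.2 323 110 -0.57
```

```text
t: 20.3
eef_pos: [622.2, 83.2, 20.2]
tcp_rot: [-1.569, -0.001, -1.06]
ft_force: [-0.4, 0.0, -0.4]
opening: 0.385
t: 20.7
eef_pos: [624.2, 83.3, 115.0]
tcp_rot: [-1.562, -0.005, -1.06]
ft_force: [0.8, 0.2, 0.4]
opening: 0.595
t 20.70 [624.2  83.3 115. ] [-1.562 -0.005 -1.06 ] F [0.8 0.2 0.4] op 0.595 q [ 0.03  0.6   1.65 -0.    0.88  1.09]
row [-296.6, 3.2, -39.1, -0.4, -28.1, 0.4] | dist 299 ang 28
```

```bash
python3 -m crank '[[-40,0,-5,0,-4,0],[-80,0,-11,0,-9,0],[-120,1,-16,0,-14,0],[-160,2,-21,0,-19,0],[-200,2,-26,0,-23,0]]'; python3 plan.py 445.2 323 110 -0.57
```

```text
t: 21.2
eef_pos: [502.5, 246.1, 111.2]
tcp_rot: [-1.565, -0.008, -0.656]
ft_force: [-0.2, -0.1, 0.6]
opening: 0.6
t 21.20 [502.5 246.1 111.2] [-1.565 -0.008 -0.656] F [-0.2 -0.1  0.6] op 0.600 q [ 0.34  0.52  1.83 -0.01  0.77  1.  ]
row [-92.3, 0.6, 26.0, -0.3, -4.9, 0.5] | dist 96 ang 5
```

```bash
python3 -m crank '[[-35,0,10,0,-2,0],[-70,0,20,0,-4,0],[-92,1,26,-0.3,-5,0.5],[-92,30,26,-0.3,-5,0.5],[-92,46,26,-0.3,-5,0.5]]'; python3 plan.py 445.2 323 16.5 -0.57; python3 - <<'E'
from ov2 import *
chk([("bar",(445.2,323,1.0,0))],"b1.png",r=30,f=8,cams=("side",))
chk([("nsq",(624,83.6,.51,0)),("heater",(624,83.6,.51,4))],"h5.png",r=24,f=8,cams=("top","side"))
E
```

```text
t: 21.7
eef_pos: [444.9, 323.3, 63.1]
tcp_rot: [-1.572, 0.001, -0.567]
ft_force: [0.4, -0.7, 0.2]
opening: 0.602
t 21.70 [444.9 323.3  63.1] [-1.572e+00  1.000e-03 -5.670e-01] F [ 0.4 -0.7  0.2] op 0.602 q [0.51 0.59 1.89 0.   0.67 1.07]
row [0.5, 46.6, -0.0, 0.1, 0.2, -0.1] | dist 47 ang 0
```

View pics/b1.png

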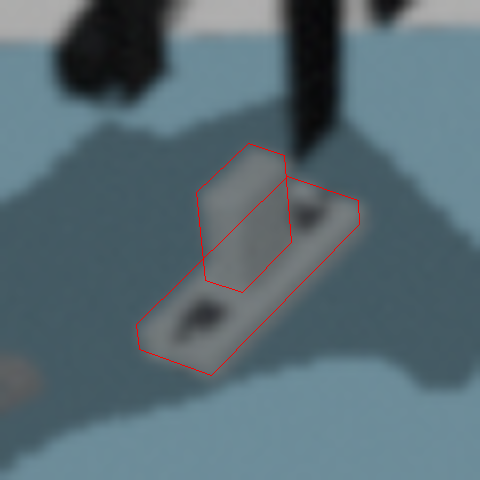

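View pics/h5.png

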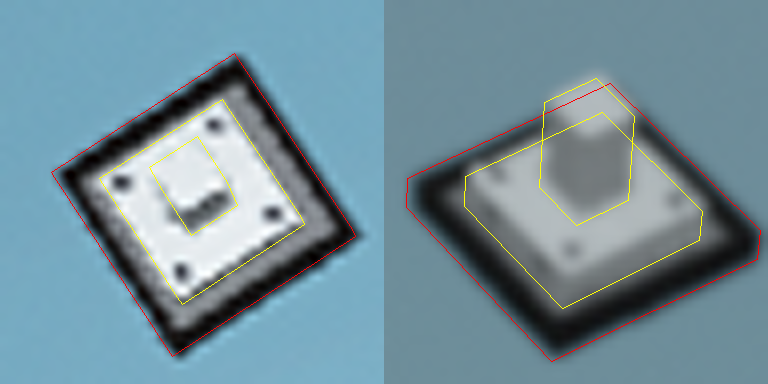

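```bash
python3 snap.py side b2.png 180 20 360 155;
```

```text
(no output)
```

View pics/b2.png

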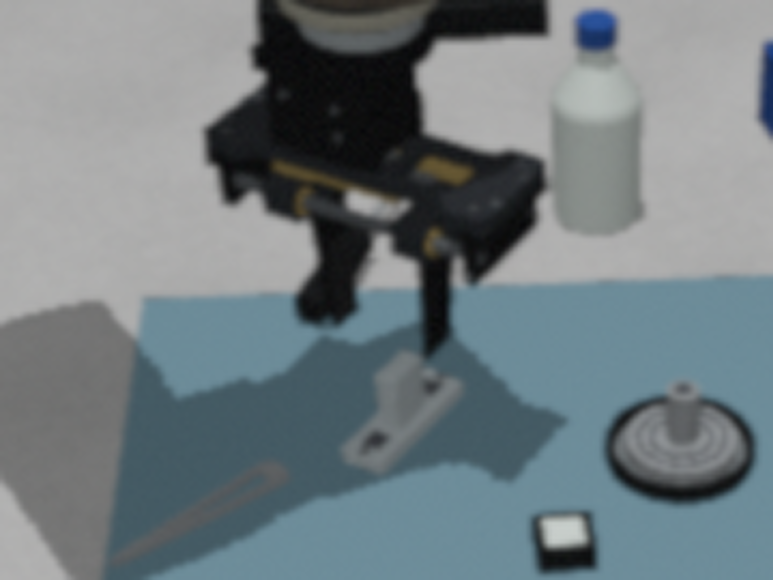

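The heater block is flat and centred in its nest (left crop, about (202,202)). The bar outline matches the model, and the black shape at the left of the hand is the screwdriver handle behind it. I'll descend on the bar.

```bash
python3 -m crank '[[0.5,15,0,0,0,0],[0.5,32,0,0,0,0],[0.5,46,0,0,0,0],[0.5,46,0,0,0,0]]'; python3 -m crank '[[0,0,0,0,0,0],[0,0,0,0,0,0],[0,0,0,0,0,0],[0,0,0,0,0,0]]' 0.3; python3 - <<'E'
from ov2 import *
chk([("bar",(445.2,323,1.0,0))],"b3.png",r=30,f=8,cams=("side",))
E
```

```text
t: 22.3
eef_pos: [445.9, 322.1, 17.7]
tcp_rot: [-1.573, 0.002, -0.569]
ft_force: [-0.1, 1.6, 0.1]
opening: 0.601
t: 22.7
eef_pos: [446.2, 322.2, 18.2]
tcp_rot: [-1.572, 0.002, -0.569]
ft_force: [0.3, -0.5, 0.4]
opening: 0.332
```

View pics/b3.png

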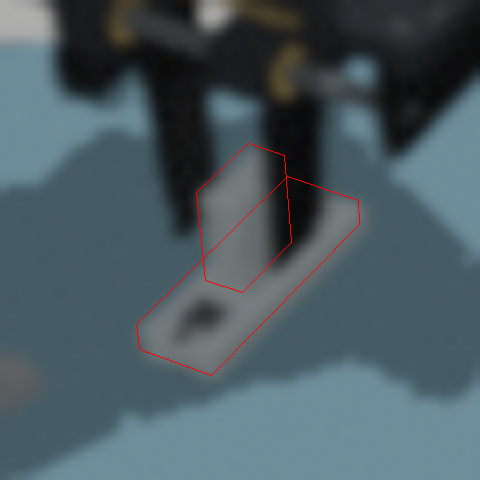

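```bash
python3 -m crank '[[0,0,0,0,0,0],[0,0,0,0,0,0],[0,0,0,0,0,0],[0,0,0,0,0,0],[0,0,0,0,0,0]]' 0; python3 -m crank '[[0,-10,0,0,0,0],[0,-30,0,0,0,0],[0,-60,0,0,0,0],[0,-90,0,0,0,0],[0,-90,0,0,0,0]]'; python3 plan.py 446.3 97 105 -1.396
```

```text
t: 23.25
eef_pos: [446.4, 322.3, 18.3]
tcp_rot: [-1.572, 0.001, -0.569]
ft_force: [2.3, -0.8, 3.4]
opening: 0.146
t: 23.75
eef_pos: [447.5, 323.1, 111.9]
tcp_rot: [-1.567, -0.001, -0.569]
ft_force: [-0.1, -1.4, -2.3]
opening: 0.146
t 23.75 [447.5 323.1 111.9] [-1.567e+00 -1.000e-03 -5.690e-01] F [-0.1 -1.4 -2.3] op 0.146 q [0.51 0.52 1.85 0.   0.77 1.07]
row [120.7, 6.4, -191.2, -0.2, 47.4, -0.0] | dist 226 ang 47
```

```bash
python3 -m crank '[[10,1,-16,0,4,0],[26,2,-42,0,10,0],[44,3,-70,0,17,0],[62,4,-98,0,24,0],[80,5,-127,0,31,0]]'; python3 plan.py 446.3 97 105 -1.396
```

```text
t: 24.25
eef_pos: [445.8, 171.8, 105.9]
tcp_rot: [-1.569, 0.001, -1.114]
ft_force: [0.2, -0.6, -2.1]
opening: 0.146
t 24.25 [445.8 171.8 105.9] [-1.569e+00  1.000e-03 -1.114e+00] F [ 0.2 -0.6 -2.1] op 0.146 q [0.23 0.44 2.03 0.   0.67 1.34]
row [67.4, 0.8, -32.5, -0.1, 16.1, -0.1] | dist 75 ang 16
```

```bash
python3 -m crank '[[22,0,-11,0,6,0],[44,0,-22,0,11,0],[60,0,-29,0,15,0],[67,0,-32,0,16,0],[67,0,-32,0,16,0]]'; python3 plan.py 446.3 97 37 -1.396
```

```text
t: 24.75
eef_pos: [446.3, 97.1, 105.4]
tcp_rot: [-1.57, 0.002, -1.394]
ft_force: [-0.3, -0.8, -1.3]
opening: 0.145
t 24.75 [446.3  97.1 105.4] [-1.57   0.002 -1.394] F [-0.3 -0.8 -1.3] op 0.145 q [0.07 0.42 2.08 0.   0.64 1.46]
row [0.2, 68.4, -0.1, -0.1, 0.1, -0.1] | dist 68 ang 0
```

```bash
python3 -m crank '[[0,25,0,0,0,0],[0,50,0,0,0,0],[0,68,0,0,0,0],[0,68,0,0,0,0],[0,68,0,0,0,0]]'; python3 - <<'E'
from enh import *
s=env.state();print(s["eef_pos"],s["tcp_rot"])
chk([("nl",(446.3,97,.175,0)),("bar",(446.3,97,.175,s["eef_pos"][2]-18.3))],"b5.png",r=26,f=7,cams=("top","side"))
for n in("top","side"): enh(n,(446.3,97,15),[],"e_%s.png"%n,r=26,f=7)
cv2.imwrite("pics/b6.png",np.hstack([cv2.imread("pics/e_top.png"),cv2.imread("pics/e_side.png")]))
E
```

```text
t: 25.25
eef_pos: [446.2, 97.8, 37.5]
tcp_rot: [-1.571, 0.002, -1.392]
ft_force: [0.1, -1.3, -1.7]
opening: 0.146
[446.24697847  97.83236231  37.50832035] [-1.57065953  0.00218341 -1.39227546]
```

View pics/b5.png

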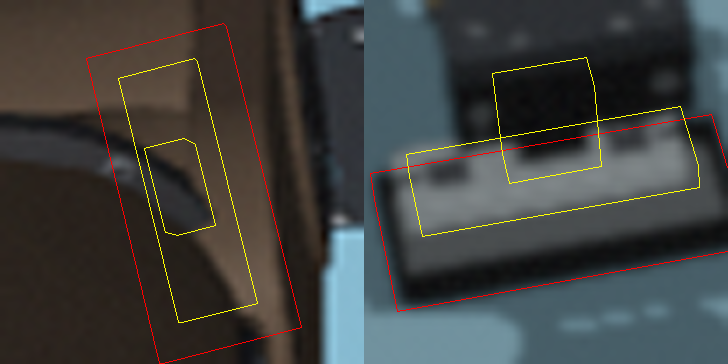

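View pics/b6.png

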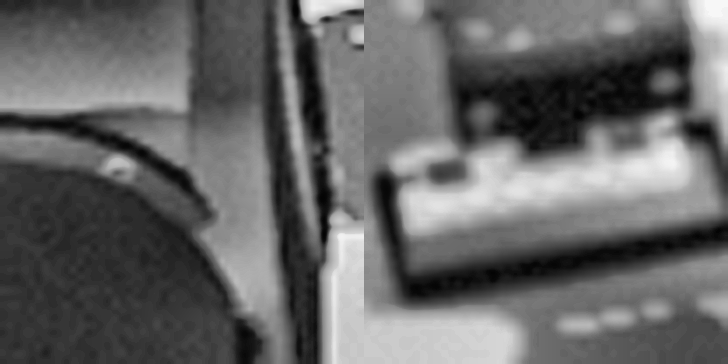

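```bash
python3 -m crank '[[0,1,3.5,0,0,0],[0,2,3.5,0,0,0],[0,2,3.5,0,0,0]]'; python3 - <<'E'
from enh import *
s=env.state();print(s["eef_pos"],s["tcp_rot"])
chk([("nl",(446.3,97,.175,0)),("bar",(446.3,97,.175,s["eef_pos"][2]-18.3))],"b7.png",r=32,f=9,cams=("side",))
E
```

```text
t: 25.65
eef_pos: [450.4, 98.3, 36.5]
tcp_rot: [-1.568, 0.002, -1.393]
ft_force: [-0.3, -0.3, -1.3]
opening: 0.146
[450.39529253  98.29806502  36.50187681] [-1.5680381   0.00189486 -1.39287324]
```

View pics/b7.png

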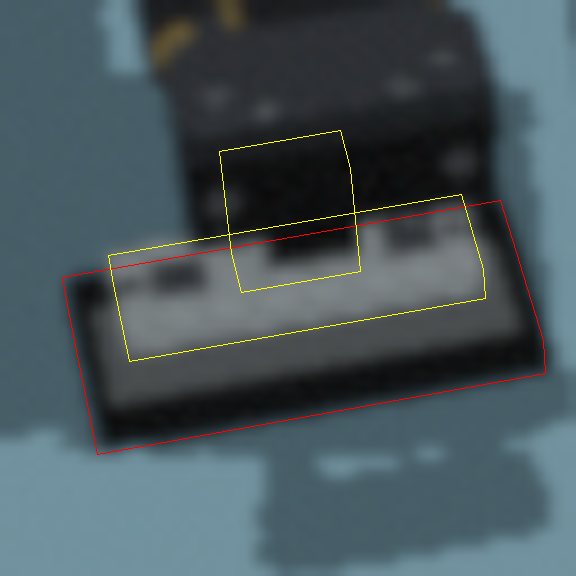

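```bash
python3 -m crank '[[0,5,0,0,0,0],[0,9,0,0,0,0],[0,12,0,0,0,0],[0,13,0,0,0,0],[0,13.5,0,0,0,0]]'; python3 -m crank '[[0,0.5,0,0,0,0],[0,0.7,0,0,0,0]]'; python3 -m crank '[[0,0.4,0,0,0,0],[0,0.8,0,0,0,0]]'
```

```text
t: 26.2
eef_pos: [450.2, 98.3, 22.7]
tcp_rot: [-1.569, 0.002, -1.393]
ft_force: [0.3, -0.0, -2.1]
opening: 0.144
t: 26.4
eef_pos: [450.3, 98.3, 22.3]
tcp_rot: [-1.568, 0.002, -1.393]
ft_force: [-0.6, -0.2, 5.5]
opening: 0.144
t: 26.6
eef_pos: [450.3, 98.3, 22.2]
tcp_rot: [-1.568, 0.002, -1.393]
ft_force: [-2.7, -0.5, 20.5]
opening: 0.142
```

```bash
python3 -m crank '[[0,-0.8,0,0,0,0],[0,-0.8,0,0,0,0]]'; python3 -m crank '[[0,0,0,0,0,0],[0,0,0,0,0,0],[0,0,0,0,0,0],[0,0,0,0,0,0]]'  0.6; python3 -m crank '[[0,-20,0,0,0,0],[0,-50,0,0,0,0],[0,-90,0,0,0,0],[0,-130,0,0,0,0],[0,-130,0,0,0,0]]'; python3 plan.py 300 -560 200 -1.15
```

```text
t: 26.8
eef_pos: [450.5, 98.3, 23.2]
tcp_rot: [-1.568, 0.002, -1.393]
ft_force: [0.1, 0.2, -1.5]
opening: 0.148
t: 27.2
eef_pos: [450.5, 98.3, 23.2]
tcp_rot: [-1.568, 0.002, -1.393]
ft_force: [-0.2, 0.3, -0.3]
opening: 0.424
t: 27.7
eef_pos: [451.9, 98.2, 157.3]
tcp_rot: [-1.56, 0.001, -1.393]
ft_force: [0.7, 0.4, -0.0]
opening: 0.598
t 27.70 [451.9  98.2 157.3] [-1.560e+00  1.000e-03 -1.393e+00] F [ 0.7  0.4 -0. ] op 0.598 q [0.07 0.34 2.02 0.   0.77 1.46]
row [620.9, -46.2, -265.7, -0.6, -13.9, 0.0] | dist 677 ang 14
```

```bash
python3 -m crank '[[44,-9,-10,0,0,0],[88,-18,-20,0,0,0],[132,-27,-35,0,0,0],[176,-36,-55,0,0,0],[220,-46,-80,0,0,0]]'; python3 -m crank '[[44,0,-19,0,0,0],[88,0,-38,0,0,0],[132,0,-57,0,0,0],[176,0,-76,0,0,0],[220,0,-95,0,0,0]]'; python3 plan.py 300 -560 200 -1.15
```

```text
t: 28.2
eef_pos: [411.5, -132.8, 201.6]
tcp_rot: [-1.56, 0.001, -1.392]
ft_force: [1.6, 0.3, -0.3]
opening: 0.601
t: 28.7
eef_pos: [356.1, -368.0, 199.5]
tcp_rot: [-1.561, 0.002, -1.393]
ft_force: [0.5, 0.5, 0.6]
opening: 0.601
t 28.70 [ 356.1 -368.   199.5] [-1.561  0.002 -1.393] F [0.5 0.5 0.6] op 0.601 q [-0.94  0.35  1.85  0.01  0.94  0.45]
row [179.0, -1.7, -89.2, -0.6, -13.9, -0.0] | dist 200 ang 14
```

```bash
python3 -m crank '[[44,0,-22,0,0,0],[88,0,-44,0,0,0],[132,0,-66,0,0,0],[176,0,-88,0,0,0],[176,0,-88,0,0,0]]'; python3 - <<'E'
from ov2 import *
p,_=vision.read_camera("top"); cv2.imwrite("pics/f0.png",p)
np.savez("f.npz",top=p,side=vision.read_camera("side")[0])
F=np.load("f.npz"); pics={n:F[n] for n in("top","side")}
for n,q,z in [("gel",(537.6,198.4,.04),0),("jar",(541.9,-193,0),0)]:
    print(n,[np.round(fit(n,q,pics,z=z,cams=(c,))[0],1) for c in("top","side")])
ims=[]
for it in [[("nw",(611.2,281.9,0,0)),("wide",(611.2,281.9,0,4))],[("ns",(449.3,-115,0,0)),("small",(449.3,-115,0,4))],[("nsq",(624,83.6,.51,0)),("heater",(624,83.6,.51,4))],[("nl",(446.3,97,.175,0)),("bar",(446.3,97,.175,4))]]:
    vision.read_camera
    chk(it,"tmp.png",r=26,f=5,cams=("top","side")); ims.append(cv2.imread("pics/tmp.png"))
a=np.vstack([np.hstack(ims[:2]),np.hstack(ims[2:])]); cv2.imwrite("pics/f1.png",cv2.resize(a,None,fx=.75,fy=.75,interpolation=cv2.INTER_AREA))
E
```

```text
t: 29.2
eef_pos: [298.3, -561.3, 196.4]
tcp_rot: [-1.561, 0.002, -1.397]
ft_force: [0.6, 1.4, -0.3]
opening: 0.6
gel [array([5.366e+02, 1.975e+02, 1.000e-01]), array([ 5.392e+02,  1.992e+02, -1.000e-01])]
jar [array([ 5.410e+02, -1.931e+02,  2.000e-01]), array([ 5.429e+02, -1.925e+02,  1.000e-01])]
```

View pics/f0.png

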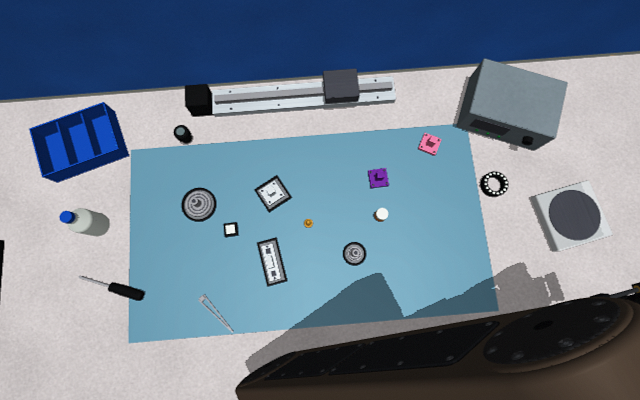

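View pics/f1.png

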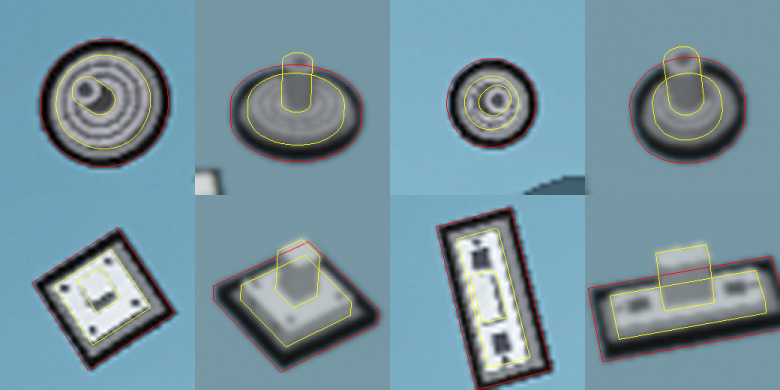

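All four inserts sit flat and centred in their nests. In the top view they are at (199,205), (354,254), (273,194) and (272,262). The jar at (382,214) and the box at (231,229) have not moved.

```bash
python3 -c "
from cell import job
print(job.job_done())"
```

```text
the job is handed in; nothing more can be done
None
```

All four inserts are put away and the job is handed in. The arm put them away in the order listed, wide chuck, small chuck, heater block and clamp bar, each carried upright into its matching nest. It finished at about 29 s, clear of everything.

- **Final pictures:** both cameras show every insert post up, flat and centred in its recess. The jar and the black box fit within about 1 mm of their starting positions.
- **Forces:** as each insert was lowered, the wrist reading changed from carrying its weight to a push from the floor. The highest I saw was about 20 N, while seating the clamp bar. I backed off before releasing it.
- **Checks that disagreed:** the pictures had barrel distortion that is not in the calibration, so I corrected for it. The two cameras still differed by 1–3 mm.
- **Corrections before lowering:** the wide chuck was about 7 mm off its nest when I first checked it above the recess, and the bar about 3.5 mm. The heater block was about 1.5 mm off. I corrected all three before lowering. The small chuck needed no correction, but only the side camera could see it.

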